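# Put the apprentice's hand tools back into their foam tray

## Robot

A 7-joint arm with a two-finger parallel gripper is mounted at the origin on the work surface. World frame = base frame: x ahead of the robot, y to its left, z up, the work surface at z = 0. Lengths are in m, angles in rad, forces in N, time in s.
With the tool pointing down it reaches from about 0.35 to 0.9 m from the base axis. Payload 7.2 kg.
Tool frame: the origin (TCP) lies at the very end of the fingers, on their centre line; the grasp point (between the pads) lies 19 mm behind it (bot.grip_depth is the distance from the TCP to the grasp point, in m); z points along the fingers, y is the direction in which the jaws open and shut (so a half turn about z gives the same grasp; the last joint's range is limited). The gripper opens to 88 mm and grips with 3 to 60 N. Pads are 20 mm wide; open, the fingers measure 115 mm over their backs; the gripper's body (75 mm by 178 mm) begins 61 mm behind the grasp point.
Start: joints at [1.246, 0.411, -0.013, 1.596, 0.006, 1.134, -0.082], TCP at [0.159, -0.605, 0.223] pointing down, gripper open.
Joint ranges: [-2.95, 2.95], [-0.29, 1.99], [-1.47, 1.44], [0.14, 2.54], [-1.03, 4.17], [0.13, 1.85], [-2.86, 2.86]. Speed limits (rad/s): [2.39, 2.39, 3.01, 3.01, 3.14, 3.14, 3.14].

## Interface

Orientations are given as a unit quaternion [w, x, y, z].
In Python, from workcell import bot gives the robot as it stands.
- The arm moves only by the tool send_rows, never from a script. Its argument "rows" is a list of rows, each an object of numbers: "ax", "ay", "az": the turn, a rotation vector about the tool's x, y, z in degrees; "x", "y", "z": the shift along the tool's x, y, z in cm; "grip": the closure, from 0 (fully open) to 1 (shut). In form: [{"ax": .., "ay": .., "az": .., "x": .., "y": .., "z": .., "grip": ..}, ...]. A call has 1 to 12 rows; each row shifts and turns the pose as measured when the row begins, along the tool's axes as they then stand; what a row does not reach is not made up. A row lasts 1/10 s, in which the tool goes at most 50 mm and 8.59 degrees, less where a joint would pass 70% of its speed; a pose out of reach is approached as far as the arm can. A call with a gripper value outside its range is refused whole. The fingers move at their own pace and stop on an object; the grip force is fixed at half the most. Time passes only in rows, so rows that do not move let the fingers close. It gives the time, the measured TCP pose, the force and the opening at its end, in the units of the state.
- bot.observe(): the state, without advancing time (a new reading comes with each control period).
- bot.grab_frame(name): name is "side" or "top"; returns the picture (420x560x3 uint8, blue, green, red); there is no depth.
- bot.calibration(name): a dict with "mtx" (3x3 intrinsics, pixels), "D" ([k1, k2, p1, p2, k3] as OpenCV has them; the pictures are not rectified), "world_from_camera" (4x4, takes a point from camera to world coordinates). Camera axes: x right, y up, looking along -z (the intrinsics and any distortion apply to the point x, -y, -z); pixel columns grow to the right and rows downward; lengths in m; the calibration is good to about 2 mm. A picture is of the moment at which its call begins. calibration takes no time and is no camera call.
- bot.job_done(): hands the job in, once; it reports no verdict.
Trained networks look in the newest picture that a camera, given by its name, has taken for a name from the list of things; names that differ only in an ending like _2 or _b are one class to them, and where a whole thing is asked for, a point or a joint stands for the part that bears it (a point fixed in the world has none). Each returns a list of dicts, best first, with "confidence" (0 to 1); they miss things now and then, are a little off and sometimes report something else, mostly with a low value. They report only what shows in the picture. A call takes as long as a camera call. They do not tell look-alikes from the thing itself.
- bot.look_for(camera, name): "rect" ([left, top, right, bottom] in pixels, round what is visible of it).
- bot.spot_point(camera, name): "pixel" ([column, row] in pixels: a listed point, or the origin of a listed thing).
The state is a dict: "clock": time; "joint_pos": joint angles; "joint_vel": joint speeds; "tau": joint torques, N m; "tcp_pos": TCP position; "ee_rot": TCP orientation; "force": force on the tool from outside, world axes, zero at the start; "moment": the same for the moment, N m; "finger_gap": finger opening in m.
Only numpy, scipy, OpenCV 4.12 (cv2) and the standard library are available. Lean on these libraries where they do the work, as an engineer would, in place of code of your own. Each camera call takes 0.05 s, during which the arm holds its last target.

## Task

Class is over: put the wire strippers, the screwdriver, the utility knife and the tape measure back into the tool tray, each in the foam pocket cut to its shape, so that all four lie level on the pocket floors for the tool check. Do not knock over the coffee cup.

Things in the scene. Friction and masses are not known exactly. Their poses are not given: they have to be found in the camera images.
- strippers_mid (a point): Wire strippers, red grips, dark steel head, one rigid piece, lying flat; 160 mm long, 53 wide over the grip ends, 17 high. Point midway between the grips at half height (8.5 mm up), 65 mm from the grip ends, 95 from the jaw tip. x points to the jaws, z up. 44 mm wide along y here and 12 mm either way: take it here. About 170 g.
- driver_mid (a point): Screwdriver with a teal eight-sided handle (97 mm long, 27 mm wide and high, does not roll) and a bare steel shaft, lying flat; 162 mm long. The point is in the handle's axis, 52 mm from the butt, 110 mm from the blade tip, at half height (13.5 mm above its underside). x points to the blade. 27 mm wide along y here. About 100 g.
- knife_mid (a point): Orange retractable utility knife (blade drawn in) with grey and black top, lying flat; 150 mm long, 32 mm wide, 20 mm high, nose narrowing to 15 mm. The point is 65 mm from the butt and 85 mm from the nose, at half height (10 mm above its underside). x points to the nose. 32 mm wide along y here. About 120 g.
- measure_mid (a point): Pocket tape measure, black case with blue face, lying on its side; 60 mm (x) by 56 mm (y), 32 mm high. The point is its centre, at half height (16 mm). x points to the tape's mouth, z up. About 170 g.
- strippers_foam_seat (a point): Wire strippers' pocket: Y shape, wide at the grips, yellow floor with the tool's dark outline, in a dark foam module 180 x 92 mm. Point on the pocket floor where the tool's mid-point belongs (17.5 mm above the table); x to the tool's working end, z up. Pocket = outline + 7 mm all round, 10 mm deep. Finger scoops beside the point, 34 mm long in x, to y = +-41 mm. The 4 modules fill a fixed red tray (370 x 194, rim 30 mm high) 2 x 2.
- driver_foam_seat (a point): Screwdriver's pocket: wide slot for the handle running into a narrow one for the shaft, yellow floor with the tool's dark outline, in a dark foam module 180 x 92 mm. Point on the pocket floor where the tool's mid-point belongs (17.5 mm above the table); x to the tool's working end, z up. Pocket = outline + 7 mm all round, 10 mm deep. No finger scoops: keep fingertips above the pocket's rim.
- knife_foam_seat (a point): Utility knife's pocket: straight bar with tapered nose, yellow floor with the tool's dark outline, in a dark foam module 180 x 92 mm. Point on the pocket floor where the tool's mid-point belongs (17.5 mm above the table); x to the tool's working end, z up. Pocket = outline + 7 mm all round, 10 mm deep. Finger scoops beside the point, 34 mm long in x, to y = +-41 mm.
- measure_foam_seat (a point): Tape measure's pocket: short, nearly square, 76 x 70 mm, yellow floor with the tool's dark outline, in a dark foam module 180 x 92 mm. Point on the pocket floor where the tool's mid-point belongs (17.5 mm above the table); x to the tool's working end, z up. Pocket = outline + 7 mm all round, 10 mm deep. No finger scoops: keep fingertips above the pocket's rim.
- cup: Small white paper coffee cup with a red lid, 63 mm across, 67 mm high, standing loose on the table; origin at the centre of its underside, z up. It is not part of the job.
Things that resemble listed ones, but are neither listed nor needed, are in the scene too. Leave any purple look-alike of the part that bears driver_mid alone.

How it is judged:
At the end, for the whole second after the job is handed in: Each of the four tools lies released and at rest in its own pocket: its mid-point within 14 mm (level distance) of the listed seat point and within 4 mm of its half height above the pocket floor, level within 0.12 rad, and the three long tools within 0.3 rad of their pocket's long axis (horizontal distance between strippers_mid and strippers_foam_seat below 0.014 m and z of strippers_mid in the frame of strippers_foam_seat between 0.0045 and 0.0125 m and angle between each of strippers_mid, driver_mid, knife_mid, measure_mid's own z axis and vertical below 0.12 rad and angle between the x axis of strippers_mid and the x axis of strippers_foam_seat, either way round below 0.3 rad and linear speed of each of strippers, driver, knife, measure below 0.02 m/s and horizontal distance between driver_mid and driver_foam_seat below 0.014 m and z of driver_mid in the frame of driver_foam_seat between 0.0095 and 0.0175 m and angle between the x axis of driver_mid and the x axis of driver_foam_seat, either way round below 0.3 rad and horizontal distance between knife_mid and knife_foam_seat below 0.014 m and z of knife_mid in the frame of knife_foam_seat between 0.006 and 0.014 m and angle between the x axis of knife_mid and the x axis of knife_foam_seat, either way round below 0.3 rad and horizontal distance between measure_mid and measure_foam_seat below 0.014 m and z of measure_mid in the frame of measure_foam_seat between 0.012 and 0.02 m); the robot touches nothing.
It fails at once if the coffee cup is knocked over (tilted beyond 0.5 rad) (angle between cup's own z axis and vertical above 0.5 rad).
It also fails if it takes over 128 s, if anything falls off the work surface, if the arm or the gripper's body presses on something with over 40 N, if the wrist force passes 120 N, or if a joint passes its speed limit or range.

## Working session

There is one attempt and no reset: what is moved stays moved. The work goes in short steps, Python scripts to look and compute and a tool call to move; the robot and the scene stay as the last step left them, time stands still between calls to the robot, and variables do not carry over. Pictures are saved under pics/ and viewed, and the job is handed in when it is done.

Besides the shell and the picture viewer there is one more tool, called after "Call:" by a JSON object that holds its "fn" and its "kwargs", one argument or row to a line. send_rows: Moves the arm, as the interface text tells. Its arguments: {"type":"object","properties":{"rows":{"type":"array","items":{"type":"object","properties":{"ax":{"type":"number"},"ay":{"type":"number"},"az":{"type":"number"},"x":{"type":"number"},"y":{"type":"number"},"z":{"type":"number"},"grip":{"type":"number"}}}}},"required":["rows"]}

```bash
ls; mkdir -p pics
python3 - <<'E'
from workcell import bot
import cv2
for n in("top","side"):
    cv2.imwrite(f"pics/{n}0.png",bot.grab_frame(n))
    c=bot.calibration(n);print(c)
print(bot.observe())
E
```

```text
pics
{'mtx': array([[528.05343143,   0.        , 279.18300086],
       [  0.        , 528.05343143, 203.83304211],
       [  0.        ,   0.        ,   1.        ]]), 'D': array([-0.12582932,  0.        ,  0.        ,  0.        ,  0.        ]), 'world_from_camera': array([[-2.29352575e-02,  9.97392775e-01, -6.84224089e-02,
         3.86068711e-01],
       [-9.99694102e-01, -2.35141596e-02, -7.66724299e-03,
         1.18796712e-03],
       [-9.25614820e-03,  6.82256284e-02,  9.97626978e-01,
         1.45367588e+00],
       [ 0.00000000e+00,  0.00000000e+00,  0.00000000e+00,
         1.00000000e+00]])}
{'mtx': array([[382.27523729,   0.        , 285.79335694],
       [  0.        , 382.27523729, 216.12249753],
       [  0.        ,   0.        ,   1.        ]]), 'D': array([-0.05675481,  0.        ,  0.        ,  0.        ,  0.        ]), 'world_from_camera': array([[ 0.99116189,  0.06911119, -0.11323318,  0.35603713],
       [-0.13252314,  0.47738489, -0.86864336, -0.73662906],
       [-0.00597717,  0.87597221,  0.48232454,  0.4625362 ],
       [ 0.        ,  0.        ,  0.        ,  1.        ]])}
{'clock': 0.1, 'joint_pos': array([ 1.24579624,  0.41180824, -0.01270274,  1.59691716,  0.00559102,
        1.13429575, -0.08223052]), 'joint_vel': array([ 0.00023627, -0.00198551,  0.00200072, -0.00225672,  0.00033752,
        0.00160108,  0.00044623]), 'tau': array([ 2.47575488e-03, -5.89097357e+01,  6.44015931e-01, -2.91706502e+01,
       -5.36728499e-02,  1.45425531e-02,  4.03548154e-05]), 'tcp_pos': array([ 0.15859361, -0.604096  ,  0.22191816]), 'ee_rot': array([-6.83222479e-04,  9.91768999e-01,  1.28038148e-01, -1.35387101e-04]), 'force': array([-0.38833117, -0.38304508, -0.05743069]), 'moment': array([-0.00426879, -0.028101  ,  0.02296175]), 'finger_gap': 0.08779068373670672}
```

View pics/top0.png

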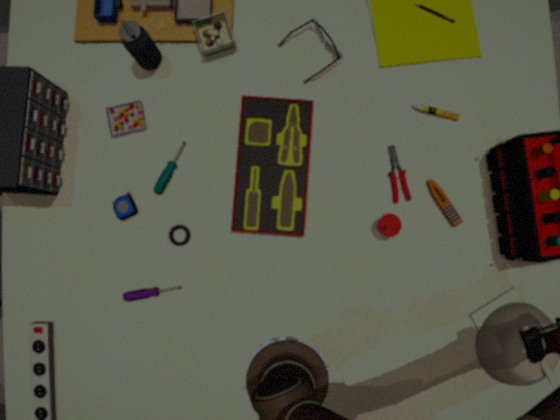

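View pics/side0.png

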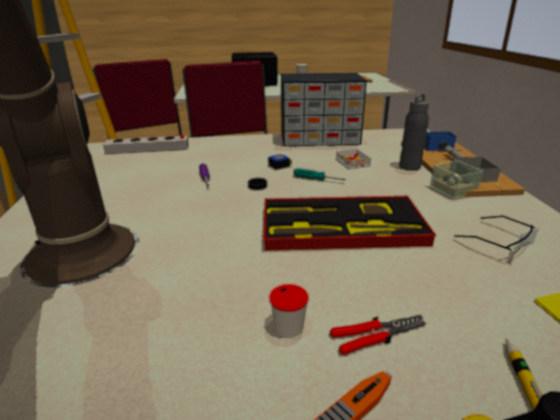

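```bash
cat > h.py <<'E'
from workcell import bot
import numpy as np, cv2
def ray(cam,px):
    c=bot.calibration(cam);T=np.array(c["world_from_camera"])
    p=cv2.undistortPoints(np.array([[px]],float),c["mtx"],c["D"])[0,0]
    d=T[:3,:3]@np.array([p[0],-p[1],-1.]);return T[:3,3],d
def at(cam,px,z):
    o,d=ray(cam,px);return o+d*(z-o[2])/d[2]
def proj(cam,P):
    c=bot.calibration(cam);T=np.linalg.inv(c["world_from_camera"])
    q=T[:3,:3]@np.asarray(P,float)+T[:3,3]
    return cv2.projectPoints(np.array([[q[0],-q[1],-q[2]]]),np.zeros(3),np.zeros(3),c["mtx"],c["D"])[0][0,0]
Z=dict(strippers_mid=.0085,driver_mid=.0135,knife_mid=.01,measure_mid=.016,strippers_foam_seat=.0175,driver_foam_seat=.0175,knife_foam_seat=.0175,measure_foam_seat=.0175,cup=0)
E
python3 - <<'E'
from h import *
for n in Z:
    for r in bot.spot_point("top",n): print(n,np.round(r["pixel"],1),round(r["confidence"],2),np.round(at("top",r["pixel"],Z[n]),4))
print(bot.observe()["clock"])
E
```

```text
strippers_mid [257.7 130.1] 0.74 [0.6919 0.0673 0.0085]
strippers_mid [397.7 175.8] 0.69 [ 0.5552 -0.3173  0.0085]
driver_mid [142.9 292.3] 0.57 [0.2505 0.3915 0.0135]
driver_mid [164.5 176.7] 0.56 [0.5675 0.3277 0.0135]
knife_mid [445.4 202.9] 0.85 [ 0.4768 -0.4478  0.01  ]
measure_mid [122.7 203.7] 0.6 [0.4953 0.4453 0.016 ]
strippers_foam_seat [286.3 141.4] 0.78 [ 0.6563 -0.0113  0.0175]
driver_foam_seat [252.9 208. ] 0.79 [0.4749 0.0841 0.0175]
driver_foam_seat [386.7 222.7] 0.42 [ 0.4261 -0.28    0.0175]
knife_foam_seat [286.  201.1] 0.79 [ 0.4916 -0.0065  0.0175]
measure_foam_seat [256.  128.8] 0.59 [0.6937 0.0715 0.0175]
cup [384.2 226.6] 0.95 [ 0.416  -0.2761  0.    ]
cup [121.9 206.2] 0.44 [0.4895 0.4525 0.    ]
0.55
```

Run:
```python
import cv2
import numpy as np
im=cv2.imread("pics/top0.png")
a=cv2.resize(im[90:245,225:320],None,fx=3.8,fy=3.8,interpolation=cv2.INTER_CUBIC)
b=cv2.resize(im[140:245,370:470],None,fx=3.8,fy=3.8,interpolation=cv2.INTER_CUBIC)
c=cv2.resize(im[130:235,100:200],None,fx=3.8,fy=3.8,interpolation=cv2.INTER_CUBIC)
o=np.zeros((600,760,3),np.uint8);o[:a.shape[0],:a.shape[1]]=a[:600]
o[:190*2-80,380:]=b[:300,:380] 
o[300:600,380:]=c[:300,:380]
cv2.imwrite("pics/crop0.png",cv2.convertScaleAbs(o,alpha=1.6))
```

```text
(no output)
```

View pics/crop0.png

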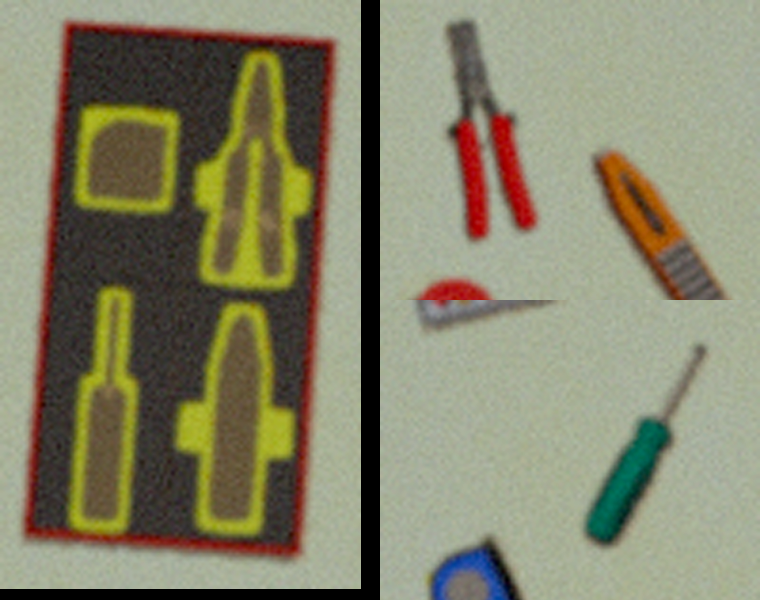

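```bash
cat >> h.py <<'E'
def mask_of(im,box,kind):
    l,t,r,b=box; m=np.zeros(im.shape[:2],np.uint8); s=im[t:b,l:r].astype(float)
    bg=np.median(s.reshape(-1,3),axis=0)
    hsv=cv2.cvtColor(im[t:b,l:r],cv2.COLOR_BGR2HSV).astype(int)
    B,G,R=s[...,0],s[...,1],s[...,2]
    k={'diff':np.abs(s-bg).sum(2)>60,'sat':hsv[...,1]>110,'red':(R>1.7*G)&(R>50),'teal':(G>1.5*R),'orange':(R>1.6*B)&(R>70)}[kind]
    m[t:b,l:r]=k*255
    n,lab,st,_=cv2.connectedComponentsWithStats(m)
    return m,n,lab,st
def ext(cam,m,z):
    v,u=np.nonzero(m); P=np.array([at(cam,(a,b),z)[:2] for a,b in zip(u,v)])
    c=P.mean(0);w,V=np.linalg.eigh(np.cov((P-c).T));ax=V[:,1];
    if ax[0]<0: ax=-ax
    ay=np.array([-ax[1],ax[0]]);q=(P-c)@np.array([ax,ay]).T
    return c,ax,ay,q.min(0),q.max(0),P
E
python3 - <<'E'
from h import *
im=cv2.imread("pics/top0.png")
def rep(name,box,kind,z):
    m,n,lab,st=mask_of(im,box,kind)
    i=1+np.argsort(-st[1:,4])[:1]
    if name.startswith('strip'): i=[j for j in range(1,n) if st[j,4]>15]
    mm=np.isin(lab,i)
    c,ax,ay,lo,hi,P=ext("top",mm,z)
    print(name,kind,"area",mm.sum(),"c",np.round(c,4),"yaw",round(np.degrees(np.arctan2(ax[1],ax[0])),1),"lo",np.round(lo,4),"hi",np.round(hi,4),"len",np.round(hi-lo,4))
    r=cv2.minAreaRect(P.astype(np.float32));print("   rect",np.round(r[0],4),np.round(r[1],4),round(r[2],1))
    return mm
o=im.copy()
for a in [("strip_all",(382,140,415,208),'diff',.0085),("strip_red",(382,140,415,208),'red',.0085),("knife",(420,172,470,232),'diff',.01),("knife_o",(420,172,470,232),'sat',.01),
 ("driver",(145,135,195,200),'diff',.0135),("driver_h",(145,135,195,200),'teal',.0135),("measure",(105,185,145,226),'diff',.016),("measure",(105,185,145,226),'sat',.03),("tray",(222,85,325,245),'red',.03),("cup",(365,205,412,245),'red',.067)]:
    mm=rep(*a); o[mm]=(255,0,255)
cv2.imwrite("pics/m0.png",cv2.resize(o[80:250,90:480],None,fx=2,fy=2))
E
```

```text
strip_all diff area 683 c [ 0.5534 -0.315 ] yaw 9.2 lo [-0.0712 -0.0268] hi [0.0892 0.027 ] len [0.1604 0.0538]
   rect [ 0.5623 -0.3145] [0.1607 0.0536] 8.3
strip_red red area 334 c [ 0.5281 -0.3201] yaw 8.5 lo [-0.0434 -0.0245] hi [0.043  0.0248] len [0.0864 0.0493]
   rect [ 0.5276 -0.3211] [0.0865 0.0492] 6.9
knife diff area 686 c [ 0.4753 -0.4419] yaw 32.1 lo [-0.0713 -0.0197] hi [0.0791 0.0197] len [0.1504 0.0394]
   rect [ 0.4786 -0.4398] [0.1504 0.0394] 32.1
knife_o sat area 413 c [ 0.4875 -0.434 ] yaw 28.4 lo [-0.0849 -0.0211] hi [0.0606 0.0167] len [0.1455 0.0378]
   rect [ 0.4782 -0.4419] [0.1457 0.0347] 32.0
driver diff area 471 c [0.5747 0.3215] yaw -29.7 lo [-0.0625 -0.0165] hi [0.1024 0.0176] len [0.1649 0.034 ]
   rect [0.5922 0.312 ] [0.034  0.1649] 60.1
driver_h teal area 278 c [0.5662 0.3275] yaw -29.5 lo [-0.0462 -0.0121] hi [0.048  0.0121] len [0.0942 0.0242]
   rect [0.5671 0.3272] [0.0241 0.0942] 60.9Traceback (most recent call last):
  File "<stdin>", line 15, in <module>
  File "<stdin>", line 8, in rep
  File "h.py", line 24, in ext
    v,u=np.nonzero(m); P=np.array([at(cam,(a,b),z)[:2] for a,b in zip(u,v)])
                                   ~~^^^^^^^^^^^^^
  File "h.py", line 8, in at
    o,d=ray(cam,px);return o+d*(z-o[2])/d[2]
        ~~~^^^^^^^^
  File "h.py", line 4, in ray
    c=bot.calibration(cam);T=np.array(c["world_from_camera"])
ValueError: time passes only in moves, steps and waits
```

```bash
sed -i 's/^def ray/CAL={n:bot.calibration(n) for n in ("top","side")}\ndef ray/; s/c=bot.calibration(cam);/c=CAL[cam];/' h.py
python3 - <<'E'
from h import *
im=cv2.imread("pics/top0.png")
def rep(name,box,kind,z):
    m,n,lab,st=mask_of(im,box,kind)
    i=1+np.argsort(-st[1:,4])[:1]
    if name.startswith('strip'): i=[j for j in range(1,n) if st[j,4]>15]
    mm=np.isin(lab,i)
    c,ax,ay,lo,hi,P=ext("top",mm,z)
    print(name,kind,"area",mm.sum(),"c",np.round(c,4),"yaw",round(np.degrees(np.arctan2(ax[1],ax[0])),1),"len",np.round(hi-lo,4))
    r=cv2.minAreaRect(P.astype(np.float32));print("   rect",np.round(r[0],4),np.round(r[1],4),round(r[2],1))
    return mm
o=im.copy()
for a in [("strip_all",(382,140,415,208),'diff',.0085),("knife",(420,172,470,232),'diff',.01),
 ("driver_h",(145,135,195,200),'teal',.0135),("measure",(105,185,145,226),'diff',.016),("measure",(105,185,145,226),'sat',.03),("tray",(222,85,325,245),'red',.03),("cup",(365,205,412,245),'red',.067)]:
    mm=rep(*a); o[mm]=(255,0,255)
cv2.imwrite("pics/m0.png",cv2.resize(o[80:250,90:480],None,fx=2,fy=2))
# pockets yellow
hsv=cv2.cvtColor(im,cv2.COLOR_BGR2HSV)
t=at
for nm,px in [("S",(286.3,141.4)),("D",(252.9,208)),("K",(286,201.1)),("M",(256.5,130.5))]: print(nm,np.round(at("top",px,.0175),4))
tp=[at("top",p,.03)[:2] for p in [(242,96),(313,101),(303,236),(232,232)]];print(np.round(tp,4))
E
```

```text
strip_all diff area 683 c [ 0.5534 -0.315 ] yaw 9.2 len [0.1604 0.0538]
   rect [ 0.5623 -0.3145] [0.1607 0.0536] 8.3
knife diff area 686 c [ 0.4753 -0.4419] yaw 32.1 len [0.1504 0.0394]
   rect [ 0.4786 -0.4398] [0.1504 0.0394] 32.1
driver_h teal area 278 c [0.5662 0.3275] yaw -29.5 len [0.0942 0.0242]
   rect [0.5671 0.3272] [0.0241 0.0942] 60.9
measure diff area 525 c [0.4863 0.4392] yaw 7.9 len [0.0755 0.0705]
   rect [0.486  0.4404] [0.069 0.065] 24.9
measure sat area 258 c [0.485  0.4356] yaw 1.3 len [0.0629 0.0616]
   rect [0.4859 0.4378] [0.0582 0.0546] 26.8
tray red area 838 c [0.5722 0.0223] yaw -5.0 len [0.3744 0.198 ]
   rect [0.5904 0.0287] [0.1962 0.3732] 84.5
cup red area 430 c [ 0.4186 -0.2761] yaw -65.4 len [0.062  0.0589]
   rect [ 0.4185 -0.2749] [0.0613 0.058 ] 88.5
S [ 0.6563 -0.0113  0.0175]
D [0.4749 0.0841 0.0175]
K [ 0.4916 -0.0065  0.0175]
M [0.6889 0.0702 0.0175]
[[ 0.7843  0.1079]
 [ 0.7651 -0.0874]
 [ 0.3954 -0.05  ]
 [ 0.4105  0.1412]]
```

View pics/m0.png

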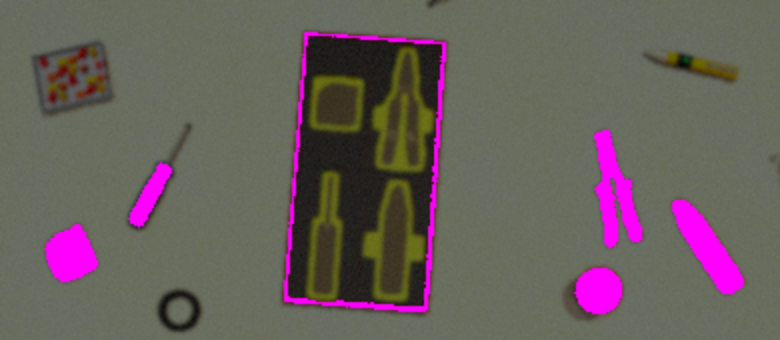

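Run:
```python
from h import *
im=cv2.imread("pics/top0.png")
big=cv2.resize(im[90:245,225:320],None,fx=4,fy=4,interpolation=cv2.INTER_CUBIC)
R=big[...,2].astype(int);G=big[...,1].astype(int);B=big[...,0].astype(int)
m=((G-B>18)&(G>35)).astype(np.uint8)
m=cv2.morphologyEx(m,cv2.MORPH_CLOSE,np.ones((15,15)))
n,lab,st,ce=cv2.connectedComponentsWithStats(m)
ux=np.array([np.cos(np.radians(-5.5)),np.sin(np.radians(-5.5))]);uy=np.array([-ux[1],ux[0]])
T0=np.array([.5904,.0287])
for i in range(1,n):
    if st[i,4]<1000 or st[i,4]>60000: continue
    l=(lab==i).astype(np.uint8);l2=cv2.morphologyEx(l,cv2.MORPH_OPEN,np.ones((3,3)))
    v,u=np.nonzero(l2); P=np.array([at("top",((a+.5)/4-.5+225,(b+.5)/4-.5+90),.019)[:2] for a,b in zip(u[::3],v[::3])])
    q=(P-T0)@np.array([ux,uy]).T
    lo,hi=q.min(0),q.max(0); r=cv2.minAreaRect(P.astype(np.float32))
    print(ce[i]/4+[225,90],"trayframe lo",lo.round(4),"hi",hi.round(4),"mid",((lo+hi)/2).round(4),"rect",np.round(r[1],4),round(r[2],1))
cv2.imwrite("pics/pk.png",m*255)
```

```text
[282.35998827 160.94634513] trayframe lo [-0.1767 -0.091 ] hi [0.1803 0.085 ] mid [ 0.0018 -0.003 ] rect [0.3434 0.1732] 13.6
[230.87149698 120.78999645] trayframe lo [0.0756 0.103 ] hi [0.1583 0.1435] mid [0.1169 0.1232] rect [0.036  0.0817] 89.3
[252.71764325 201.29745872] trayframe lo [-0.1823  0.0232] hi [-0.0004  0.0711] mid [-0.0914  0.0471] rect [0.0478 0.1819] 84.7
[313.6503304  201.52092511] trayframe lo [-0.1531 -0.1374] hi [-0.0358 -0.1025] mid [-0.0944 -0.1199] rect [0.0349 0.1174] 84.5
```

View pics/pk.png

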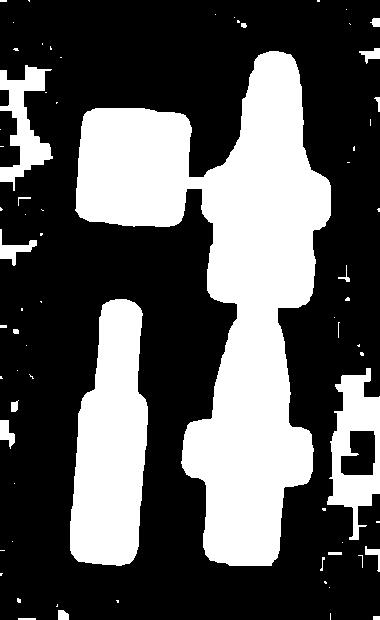

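Run:
```python
from h import *
im=cv2.imread("pics/top0.png")
big=cv2.resize(im[90:245,225:320],None,fx=4,fy=4,interpolation=cv2.INTER_CUBIC)
R=big[...,2].astype(int);G=big[...,1].astype(int);B=big[...,0].astype(int)
ux=np.array([np.cos(np.radians(-5.5)),np.sin(np.radians(-5.5))]);uy=np.array([-ux[1],ux[0]])
T0=np.array([.5904,.0287])
m=((G-B>24)&(G>45)).astype(np.uint8)
m=cv2.morphologyEx(m,cv2.MORPH_CLOSE,np.ones((7,7)));m=cv2.morphologyEx(m,cv2.MORPH_OPEN,np.ones((5,5)))
m[:, :60]=0;m[:,340:]=0
n,lab,st,ce=cv2.connectedComponentsWithStats(m)
for i in range(1,n):
    if st[i,4]<1000: continue
    v,u=np.nonzero(lab==i); P=np.array([at("top",((a+.5)/4-.5+225,(b+.5)/4-.5+90),.0175)[:2] for a,b in zip(u,v)])
    q=(P-T0)@np.array([ux,uy]).T
    lo,hi=q.min(0),q.max(0)
    print(ce[i]/4+[225,90],"lo",lo.round(4),"hi",hi.round(4),"size",(hi-lo).round(4),"mid",((lo+hi)/2).round(4))
cv2.imwrite("pics/pk.png",m*255)
```

```text
[291.46399884 139.50944412] lo [ 0.0018 -0.0901] hi [ 0.1796 -0.0023] size [0.1778 0.0879] mid [ 0.0907 -0.0462]
[258.18225852 131.2586975 ] lo [0.0521 0.0092] hi [0.1327 0.0845] size [0.0806 0.0753] mid [0.0924 0.0469]
[252.90733364 198.64160254] lo [-0.1816  0.0238] hi [-0.0009  0.0703] size [0.1807 0.0465] mid [-0.0913  0.0471]
[286.90352023 201.59060027] lo [-0.176  -0.0897] hi [-0.0059 -0.0022] size [0.1701 0.0874] mid [-0.0909 -0.0459]
```

Run:
```python
import cv2,numpy as np
im=cv2.imread("pics/top0.png");s=cv2.imread("pics/side0.png")
a=cv2.resize(im[185:230,100:150],(400,360),interpolation=cv2.INTER_CUBIC)
b=cv2.resize(s[140:190,250:350],(700,350),interpolation=cv2.INTER_CUBIC)
c=cv2.resize(im[105:160,230:275],(300,360),interpolation=cv2.INTER_CUBIC)
o=np.zeros((600,800,3),np.uint8);o[:360,:400]=a;o[:360,400:700]=c;o[360:,:480]=cv2.resize(b,(480,240))
cv2.imwrite("pics/me.png",cv2.convertScaleAbs(o,alpha=1.8))
```

```text
(no output)
```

View pics/me.png

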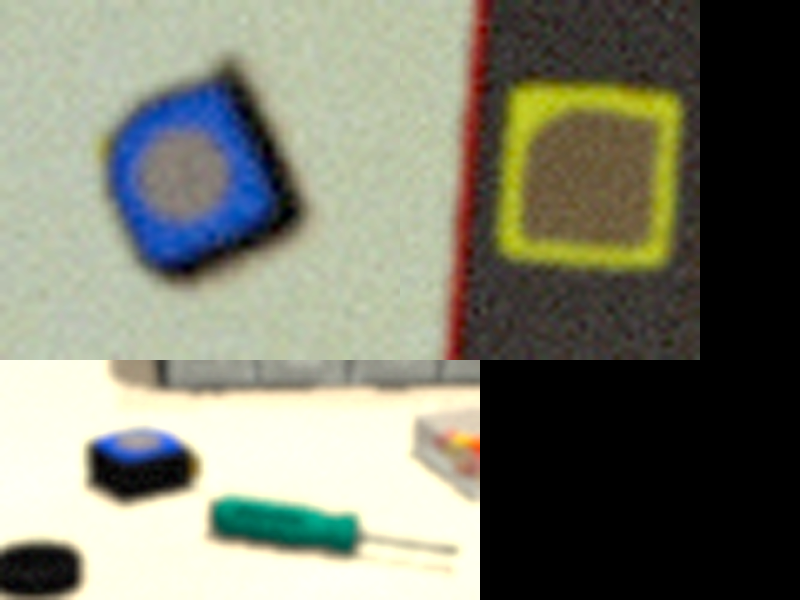

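```bash
cat >> h.py <<'E'
from scipy.spatial.transform import Rotation as Rn
TG=dict(S=(.5475,-.3167,8.5),K=(.4701,-.4451,32.1),D=(.570,.3255,150.5),M=(.486,.440,205))
_t=np.radians(-5.5);_T0=np.array([.5904,.0287])
def seat(x,y):
    return _T0+x*np.array([np.cos(_t),np.sin(_t)])+y*np.array([-np.sin(_t),np.cos(_t)])
SE={k:seat(*v) for k,v in dict(S=(.0752,-.0462),K=(-.1007,-.046),D=(-.1195,.0468),M=(.0910,.0468)).items()}
TG.update(PS=(*SE['S'],-5.5),PK=(*SE['K'],-5.5),PD=(*SE['D'],174.5),PM=(*SE['M'],174.5))
def need(x,y,z,yaw):
    s=bot.observe();q=s["ee_rot"];R=Rn.from_quat([q[1],q[2],q[3],q[0]])
    Rt=Rn.from_euler('ZX',[yaw,180],degrees=True)
    d=R.inv().apply(np.array([x,y,z])-s["tcp_pos"])*100
    rv=(R.inv()*Rt).as_rotvec(degrees=True)
    # shift after turn
    d2=Rt.inv().apply(np.array([x,y,z])-s["tcp_pos"])*100
    print("t",round(s["clock"],2),"tcp",s["tcp_pos"].round(4),"gap",round(s["finger_gap"],4),"F",s["force"].round(1),"j7",round(s["joint_pos"][6],2))
    print("shift now",d.round(2),"rot",rv.round(2),"shift after turn",d2.round(2))
E
python3 -c "
from h import *
print({k:np.round(v,4) for k,v in TG.items()})
need(*TG['S'][:2],.12,TG['S'][2])"
```

```text
{'S': array([ 0.5475, -0.3167,  8.5   ]), 'K': array([ 0.4701, -0.4451, 32.1   ]), 'D': array([  0.57  ,   0.3255, 150.5   ]), 'M': array([  0.486,   0.44 , 205.   ]), 'PS': array([ 0.6608, -0.0245, -5.5   ]), 'PK': array([ 0.4858, -0.0074, -5.5   ]), 'PD': array([4.759e-01, 8.670e-02, 1.745e+02]), 'PM': array([6.855e-01, 6.660e-02, 1.745e+02])}
t 0.55 tcp [ 0.1587 -0.6045  0.2226] gap 0.0881 F [ 0.3 -0.1  0.6] j7 -0.08
shift now [ 44.91 -17.96  10.26] rot [-0.    0.    6.22] shift after turn [ 42.7  -22.72  10.26]
```

Call:
{"fn": "send_rows", "kwargs": {
  "rows": [
    {"az": 6.2},
    {"x": 4, "y": -2.1},
    {"x": 4, "y": -2.1},
    {"x": 4, "y": -2.1},
    {"x": 4, "y": -2.1},
    {"x": 4, "y": -2.1},
    {"x": 4, "y": -2.1},
    {"x": 4, "y": -2.1},
    {"x": 4, "y": -2.1},
    {"x": 4, "y": -2.1, "z": 2},
    {"x": 4, "y": -2.1, "z": 3},
    {"x": 2, "y": -1, "z": 3}
  ]
}}

```text
schema error: expected keys ax, ay, az, x, y, z, grip
```

```bash
python3 -c "
from h import *
need(*TG['S'][:2],.12,TG['S'][2])"
```

```text
t 0.55 tcp [ 0.1587 -0.6045  0.2226] gap 0.0881 F [ 0.3 -0.1  0.6] j7 -0.08
shift now [ 44.91 -17.96  10.26] rot [-0.    0.    6.22] shift after turn [ 42.7  -22.72  10.26]
```

All keys are required.

Call:
{"fn": "send_rows", "kwargs": {
  "rows": [
    {"ax": 0, "ay": 0, "az": 6.2, "x": 0, "y": 0, "z": 0, "grip": 0},
    {"ax": 0, "ay": 0, "az": 0, "x": 4, "y": -2.1, "z": 0, "grip": 0},
    {"ax": 0, "ay": 0, "az": 0, "x": 4, "y": -2.1, "z": 0, "grip": 0},
    {"ax": 0, "ay": 0, "az": 0, "x": 4, "y": -2.1, "z": 0, "grip": 0},
    {"ax": 0, "ay": 0, "az": 0, "x": 4, "y": -2.1, "z": 0, "grip": 0},
    {"ax": 0, "ay": 0, "az": 0, "x": 4, "y": -2.1, "z": 0, "grip": 0},
    {"ax": 0, "ay": 0, "az": 0, "x": 4, "y": -2.1, "z": 0, "grip": 0},
    {"ax": 0, "ay": 0, "az": 0, "x": 4, "y": -2.1, "z": 0, "grip": 0},
    {"ax": 0, "ay": 0, "az": 0, "x": 4, "y": -2.1, "z": 0, "grip": 0},
    {"ax": 0, "ay": 0, "az": 0, "x": 4, "y": -2.1, "z": 2, "grip": 0},
    {"ax": 0, "ay": 0, "az": 0, "x": 4, "y": -2.1, "z": 3, "grip": 0},
    {"ax": 0, "ay": 0, "az": 0, "x": 2, "y": -1, "z": 3, "grip": 0}
  ]
}}

```text
clock: 1.75
tcp_pos: [0.5521, -0.327, 0.1486]
ee_rot: [0.005, 0.998, 0.066, 0.004]
force: [1.5, -0.5, -0.3]
finger_gap: 0.0877
```

```bash
python3 -c "
from h import *
need(*TG['S'][:2],.12,TG['S'][2])"
```

```text
t 1.75 tcp [ 0.5521 -0.327   0.1486] gap 0.0877 F [ 1.5 -0.5 -0.3] j7 -1.05
shift now [-0.34 -1.12  2.85] rot [ 0.6  -0.46 -0.96] shift after turn [-0.3  -1.09  2.86]
```

Call:
{"fn": "send_rows", "kwargs": {
  "rows": [
    {"ax": 0.6, "ay": -0.5, "az": -1, "x": -0.3, "y": -1.1, "z": 2, "grip": 0},
    {"ax": 0, "ay": 0, "az": 0, "x": 0, "y": 0, "z": 3, "grip": 0},
    {"ax": 0, "ay": 0, "az": 0, "x": 0, "y": 0, "z": 3, "grip": 0},
    {"ax": 0, "ay": 0, "az": 0, "x": 0, "y": 0, "z": 2, "grip": 0},
    {"ax": 0, "ay": 0, "az": 0, "x": 0, "y": 0, "z": 0, "grip": 0},
    {"ax": 0, "ay": 0, "az": 0, "x": 0, "y": 0, "z": 0, "grip": 0}
  ]
}}

```text
clock: 2.35
tcp_pos: [0.5511, -0.3087, 0.0407]
ee_rot: [-0.003, 0.997, 0.08, -0.002]
force: [-0.1, -0.3, 0.3]
finger_gap: 0.0874
```

```bash
python3 -c "
from h import *
need(*TG['S'][:2],.005,TG['S'][2])
cv2.imwrite('pics/s1.png',bot.grab_frame('side'));cv2.imwrite('pics/t1.png',bot.grab_frame('top'))"
```

```text
t 2.35 tcp [ 0.5511 -0.3087  0.0407] gap 0.0874 F [-0.1 -0.3  0.3] j7 -1.07
shift now [-0.47  0.76  3.57] rot [-0.33  0.18  0.65] shift after turn [-0.47  0.74  3.57]
```

View pics/s1.png

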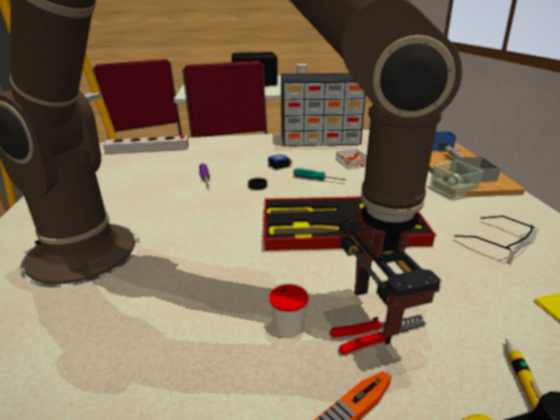

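Call:
{"fn": "send_rows", "kwargs": {
  "rows": [
    {"ax": -0.3, "ay": 0.2, "az": 0.6, "x": -0.5, "y": 0.7, "z": 0, "grip": 0},
    {"ax": 0, "ay": 0, "az": 0, "x": 0, "y": 0, "z": 1.2, "grip": 0},
    {"ax": 0, "ay": 0, "az": 0, "x": 0, "y": 0, "z": 1.2, "grip": 0},
    {"ax": 0, "ay": 0, "az": 0, "x": 0, "y": 0, "z": 0.8, "grip": 0},
    {"ax": 0, "ay": 0, "az": 0, "x": 0, "y": 0, "z": 0, "grip": 0},
    {"ax": 0, "ay": 0, "az": 0, "x": 0, "y": 0, "z": 0, "grip": 0}
  ]
}}

```text
clock: 3.05
tcp_pos: [0.5486, -0.3192, 0.0099]
ee_rot: [0.002, 0.997, 0.073, 0.003]
force: [0.7, -0.8, -0.3]
finger_gap: 0.0882
```

```bash
python3 -c "
from h import *
need(*TG['S'][:2],.005,TG['S'][2])"
```

```text
t 3.05 tcp [ 0.5486 -0.3192  0.0099] gap 0.0882 F [ 0.7 -0.8 -0.3] j7 -1.08
shift now [-0.07 -0.27  0.49] rot [ 0.24 -0.32 -0.1 ] shift after turn [-0.07 -0.27  0.49]
```

Call:
{"fn": "send_rows", "kwargs": {
  "rows": [
    {"ax": 0, "ay": 0, "az": 0, "x": 0, "y": -0.2, "z": 0.4, "grip": 0},
    {"ax": 0, "ay": 0, "az": 0, "x": 0, "y": 0, "z": 0, "grip": 0.3},
    {"ax": 0, "ay": 0, "az": 0, "x": 0, "y": 0, "z": 0, "grip": 0.7},
    {"ax": 0, "ay": 0, "az": 0, "x": 0, "y": 0, "z": 0, "grip": 1},
    {"ax": 0, "ay": 0, "az": 0, "x": 0, "y": 0, "z": 0, "grip": 1},
    {"ax": 0, "ay": 0, "az": 0, "x": 0, "y": 0, "z": 0, "grip": 1},
    {"ax": 0, "ay": 0, "az": 0, "x": 0, "y": 0, "z": 0, "grip": 1},
    {"ax": 0, "ay": 0, "az": 0, "x": 0, "y": 0, "z": 0, "grip": 1}
  ]
}}

```text
clock: 3.85
tcp_pos: [0.5491, -0.3171, 0.0064]
ee_rot: [0.002, 0.997, 0.073, 0.004]
force: [-0.1, 0.4, -1.6]
finger_gap: 0.0427
```

```bash
python3 -c "
from h import *
need(*TG['PS'][:2],.13,TG['PS'][2])"
```

```text
t 3.85 tcp [ 0.5491 -0.3171  0.0064] gap 0.0427 F [-0.1  0.4 -1.6] j7 -1.08
shift now [ 15.42 -27.25 -12.38] rot [ 0.23 -0.43 13.92] shift after turn [  8.31 -30.19 -12.36]
```

Call:
{"fn": "send_rows", "kwargs": {
  "rows": [
    {"ax": 0, "ay": 0, "az": 0, "x": 0, "y": 0, "z": -2, "grip": 1},
    {"ax": 0, "ay": 0, "az": 0, "x": 0, "y": 0, "z": -3, "grip": 1},
    {"ax": 0, "ay": 0, "az": 5, "x": 0, "y": 0, "z": -3, "grip": 1},
    {"ax": 0, "ay": 0, "az": 5, "x": 0, "y": 0, "z": -3, "grip": 1},
    {"ax": 0, "ay": 0, "az": 4, "x": 0, "y": 0, "z": -1, "grip": 1},
    {"ax": 0, "ay": 0, "az": 0, "x": 1, "y": -4, "z": 0, "grip": 1},
    {"ax": 0, "ay": 0, "az": 0, "x": 1, "y": -4, "z": 0, "grip": 1},
    {"ax": 0, "ay": 0, "az": 0, "x": 1, "y": -4, "z": 0, "grip": 1},
    {"ax": 0, "ay": 0, "az": 0, "x": 1, "y": -4, "z": 0, "grip": 1},
    {"ax": 0, "ay": 0, "az": 0, "x": 1, "y": -4, "z": 0, "grip": 1},
    {"ax": 0, "ay": 0, "az": 0, "x": 1, "y": -4, "z": 0, "grip": 1},
    {"ax": 0, "ay": 0, "az": 0, "x": 0, "y": 0, "z": 0, "grip": 1}
  ]
}}

```text
clock: 5.05
tcp_pos: [0.6329, -0.0774, 0.1273]
ee_rot: [0.0, 0.998, -0.057, 0.0]
force: [0.4, 1.1, -2.5]
finger_gap: 0.0424
```

```bash
python3 -c "
from h import *
need(*TG['PS'][:2],.08,TG['PS'][2])"
```

```text
t 5.05 tcp [ 0.6329 -0.0774  0.1273] gap 0.0424 F [ 0.4  1.1 -2.5] j7 -1.7
shift now [ 2.17 -5.58  4.73] rot [ 0.02 -0.05 -1.05] shift after turn [ 2.28 -5.54  4.73]
```

Call:
{"fn": "send_rows", "kwargs": {
  "rows": [
    {"ax": 0, "ay": 0, "az": -1, "x": 1.1, "y": -2.7, "z": 0, "grip": 1},
    {"ax": 0, "ay": 0, "az": 0, "x": 0.8, "y": -2, "z": 2, "grip": 1},
    {"ax": 0, "ay": 0, "az": 0, "x": 0, "y": 0, "z": 2, "grip": 1},
    {"ax": 0, "ay": 0, "az": 0, "x": 0, "y": 0, "z": 0, "grip": 1},
    {"ax": 0, "ay": 0, "az": 0, "x": 0, "y": 0, "z": 0, "grip": 1},
    {"ax": 0, "ay": 0, "az": 0, "x": 0, "y": 0, "z": 0, "grip": 1}
  ]
}}

```text
clock: 5.65
tcp_pos: [0.6564, -0.0311, 0.0859]
ee_rot: [0.001, 0.999, -0.047, -0.001]
force: [0.4, -1.1, -0.8]
finger_gap: 0.0425
```

```bash
python3 -c "
from h import *
need(*TG['PS'][:2],.06,TG['PS'][2])
a=bot.grab_frame('top');b=bot.grab_frame('side')
cv2.imwrite('pics/c2.png',np.hstack([cv2.resize(a[80:250,220:330],(390,600)),cv2.resize(b[150:300,240:450],(410,600))])*1)"
```

```text
t 5.65 tcp [ 0.6564 -0.0311  0.0859] gap 0.0425 F [ 0.4 -1.1 -0.8] j7 -1.77
shift now [ 0.38 -0.7   2.59] rot [0.08 0.08 0.1 ] shift after turn [ 0.37 -0.7   2.59]
```

View pics/c2.png

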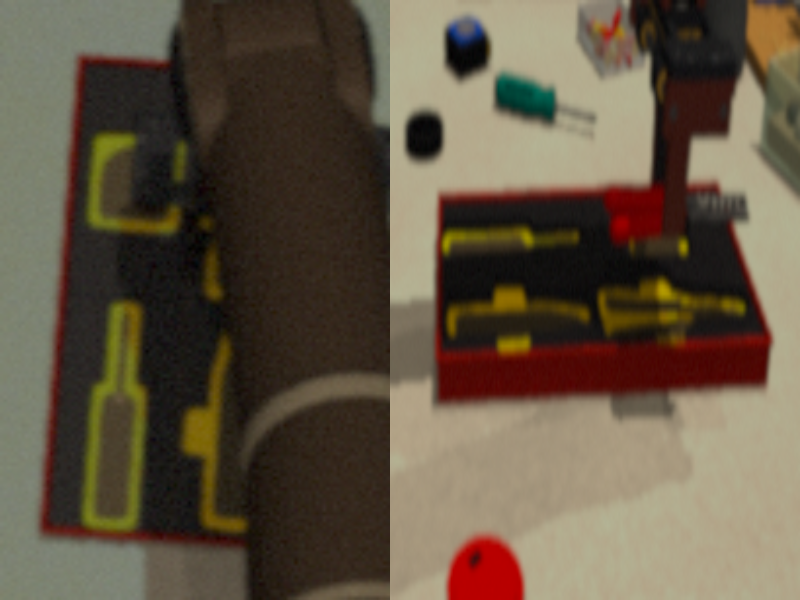

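Call:
{"fn": "send_rows", "kwargs": {
  "rows": [
    {"ax": 0, "ay": 0, "az": 0, "x": 0.5, "y": -0.7, "z": 1, "grip": 1},
    {"ax": 0, "ay": 0, "az": 0, "x": 0, "y": 0, "z": 1, "grip": 1},
    {"ax": 0, "ay": 0, "az": 0, "x": 0, "y": 0, "z": 0.6, "grip": 1},
    {"ax": 0, "ay": 0, "az": 0, "x": 0, "y": 0, "z": 0, "grip": 1},
    {"ax": 0, "ay": 0, "az": 0, "x": 0, "y": 0, "z": 0, "grip": 1},
    {"ax": 0, "ay": 0, "az": 0, "x": 0, "y": 0, "z": 0, "grip": 1}
  ]
}}

```text
clock: 6.35
tcp_pos: [0.6635, -0.0255, 0.0593]
ee_rot: [0.001, 0.999, -0.048, 0.001]
force: [0.3, -0.3, -1.7]
finger_gap: 0.0426
```

```bash
python3 -c "
from h import *
x,y,w=TG['PS']
need(x+.0015,y,.025,w)
b=bot.grab_frame('side')
cv2.imwrite('pics/c3.png',cv2.resize(b[170:270,250:440],(760,400),interpolation=cv2.INTER_CUBIC))
for k in ['PS','PK']: print(proj('side',(*TG[k][:2],.0175)))
for c in [(.185,.097),(.185,-.097),(-.185,-.097),(-.185,.097)]: print(c,proj('side',(*seat(*c),.03)))
"
```

```text
t 6.35 tcp [ 0.6635 -0.0255  0.0593] gap 0.0426 F [ 0.3 -0.3 -1.7] j7 -1.78
shift now [-0.13 -0.09  3.43] rot [ 0.08 -0.08 -0.01] shift after turn [-0.12 -0.09  3.43]
[378.15815817 228.77243797]
[301.11997304 230.63956588]
(0.185, 0.097) [406.56979258 195.53091583]
(0.185, -0.097) [434.44282553 234.50590824]
(-0.185, -0.097) [263.214513   238.93586835]
(-0.185, 0.097) [264.33382408 198.51042256]
```

View pics/c3.png

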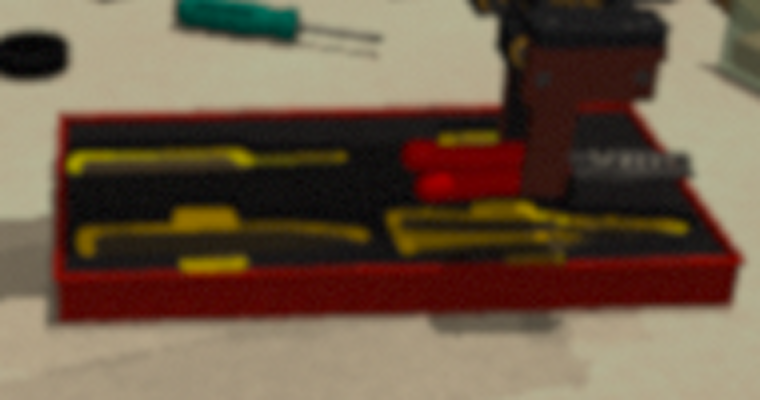

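Call:
{"fn": "send_rows", "kwargs": {
  "rows": [
    {"ax": 0, "ay": 0, "az": 0, "x": 0, "y": -0.1, "z": 1, "grip": 1},
    {"ax": 0, "ay": 0, "az": 0, "x": 0, "y": 0, "z": 1, "grip": 1},
    {"ax": 0, "ay": 0, "az": 0, "x": 0, "y": 0, "z": 0.7, "grip": 1},
    {"ax": 0, "ay": 0, "az": 0, "x": 0, "y": 0, "z": 0.3, "grip": 1},
    {"ax": 0, "ay": 0, "az": 0, "x": 0, "y": 0, "z": 0, "grip": 1},
    {"ax": 0, "ay": 0, "az": 0, "x": 0, "y": 0, "z": 0, "grip": 1}
  ]
}}

```text
clock: 7.0
tcp_pos: [0.6643, -0.0245, 0.0273]
ee_rot: [0.001, 0.999, -0.048, 0.001]
force: [-0.7, -0.4, 0.5]
finger_gap: 0.0427
```

```bash
python3 -c "
from h import *
x,y,w=TG['PS']
need(x+.0015,y,.025,w)
b=bot.grab_frame('side')
cv2.imwrite('pics/c4.png',cv2.resize(b[170:270,250:440],(760,400),interpolation=cv2.INTER_CUBIC))
"
```

```text
t 7.0 tcp [ 0.6643 -0.0245  0.0273] gap 0.0427 F [-0.7 -0.4  0.5] j7 -1.79
shift now [-0.2   0.02  0.23] rot [ 0.07 -0.17 -0.02] shift after turn [-0.2   0.02  0.23]
```

View pics/c4.png

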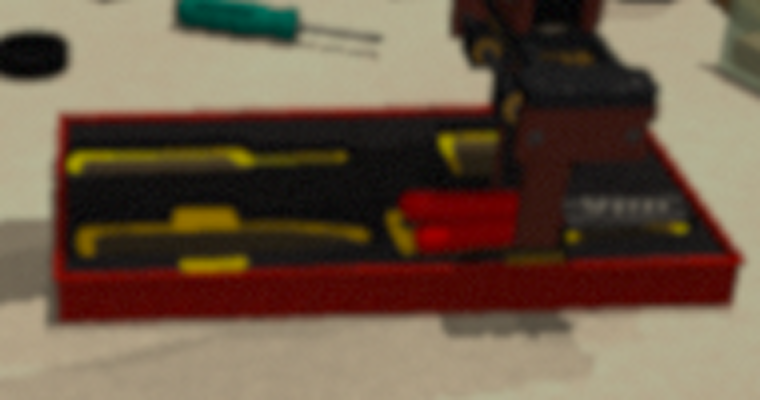

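Call:
{"fn": "send_rows", "kwargs": {
  "rows": [
    {"ax": 0, "ay": 0, "az": 0, "x": -0.2, "y": 0, "z": 0.15, "grip": 1},
    {"ax": 0, "ay": 0, "az": 0, "x": 0, "y": 0, "z": 0.15, "grip": 1},
    {"ax": 0, "ay": 0, "az": 0, "x": 0, "y": 0, "z": 0, "grip": 1},
    {"ax": 0, "ay": 0, "az": 0, "x": 0, "y": 0, "z": 0, "grip": 0.44},
    {"ax": 0, "ay": 0, "az": 0, "x": 0, "y": 0, "z": 0, "grip": 0.44},
    {"ax": 0, "ay": 0, "az": 0, "x": 0, "y": 0, "z": 0, "grip": 0.44},
    {"ax": 0, "ay": 0, "az": 0, "x": 0, "y": 0, "z": 0, "grip": 0.44}
  ]
}}

```text
clock: 7.75
tcp_pos: [0.6632, -0.0243, 0.0261]
ee_rot: [0.001, 0.999, -0.048, 0.003]
force: [-0.4, 0.8, -0.7]
finger_gap: 0.0489
```

Call:
{"fn": "send_rows", "kwargs": {
  "rows": [
    {"ax": 0, "ay": 0, "az": 0, "x": 0, "y": 0, "z": -1, "grip": 0.44},
    {"ax": 0, "ay": 0, "az": 0, "x": 0, "y": 0, "z": -2, "grip": 0.44},
    {"ax": 0, "ay": 0, "az": -8, "x": 0, "y": 0, "z": -3, "grip": 0.2},
    {"ax": 0, "ay": 0, "az": -8, "x": 0, "y": 0, "z": -3, "grip": 0},
    {"ax": 0, "ay": 0, "az": -8, "x": 0, "y": 0, "z": -3, "grip": 0},
    {"ax": 0, "ay": 0, "az": -8, "x": 0, "y": 0, "z": -2, "grip": 0},
    {"ax": 0, "ay": 0, "az": -5, "x": 0, "y": 0, "z": 0, "grip": 0},
    {"ax": 0, "ay": 0, "az": 0, "x": 0, "y": 0, "z": 0, "grip": 0}
  ]
}}

```text
clock: 8.55
tcp_pos: [0.6623, -0.0242, 0.1763]
ee_rot: [0.003, 0.959, 0.283, 0.003]
force: [-0.4, -0.6, -0.3]
finger_gap: 0.0876
```

```bash
python3 -c "
from h import *
x,y,w=TG['K']
need(x,y,.12,w)
"
```

```text
t 8.55 tcp [ 0.6623 -0.0242  0.1763] gap 0.0876 F [-0.4 -0.6 -0.3] j7 -1.17
shift now [-39.04  24.85   5.63] rot [ 0.37 -0.25  0.82] shift after turn [-38.65  25.44   5.63]
```

Call:
{"fn": "send_rows", "kwargs": {
  "rows": [
    {"ax": 0, "ay": 0, "az": 0, "x": -3.9, "y": 2.5, "z": 0, "grip": 0},
    {"ax": 0, "ay": 0, "az": 0, "x": -3.9, "y": 2.5, "z": 0, "grip": 0},
    {"ax": 0, "ay": 0, "az": 0, "x": -3.9, "y": 2.5, "z": 0, "grip": 0},
    {"ax": 0, "ay": 0, "az": 0, "x": -3.9, "y": 2.5, "z": 0, "grip": 0},
    {"ax": 0, "ay": 0, "az": 0, "x": -3.9, "y": 2.5, "z": 0, "grip": 0},
    {"ax": 0, "ay": 0, "az": 0, "x": -3.9, "y": 2.5, "z": 0, "grip": 0},
    {"ax": 0, "ay": 0, "az": 0, "x": -3.9, "y": 2.5, "z": 0, "grip": 0},
    {"ax": 0, "ay": 0, "az": 0, "x": -3.9, "y": 2.5, "z": 0, "grip": 0},
    {"ax": 0, "ay": 0, "az": 0, "x": -3.5, "y": 2.3, "z": 1, "grip": 0},
    {"ax": 0, "ay": 0, "az": 0, "x": -2, "y": 1.5, "z": 2, "grip": 0},
    {"ax": 0, "ay": 0, "az": 0, "x": 0, "y": 0, "z": 1, "grip": 0},
    {"ax": 0, "ay": 0, "az": 0, "x": 0, "y": 0, "z": 0, "grip": 0}
  ]
}}

```text
clock: 9.75
tcp_pos: [0.4708, -0.4344, 0.1342]
ee_rot: [0.001, 0.964, 0.267, 0.003]
force: [0.3, 0.4, -0.2]
finger_gap: 0.0874
```

```bash
python3 -c "
from h import *
x,y,w=TG['K']
need(x,y,.05,w)
"
```

```text
t 9.75 tcp [ 0.4708 -0.4344  0.1342] gap 0.0874 F [ 0.3  0.4 -0.2] j7 -0.46
shift now [-0.65  0.84  8.42] rot [ 0.26 -0.29 -1.11] shift after turn [-0.63  0.87  8.42]
```

Call:
{"fn": "send_rows", "kwargs": {
  "rows": [
    {"ax": 0.2, "ay": -0.3, "az": -1.1, "x": -0.6, "y": 0.9, "z": 2, "grip": 0},
    {"ax": 0, "ay": 0, "az": 0, "x": 0, "y": 0, "z": 2.5, "grip": 0},
    {"ax": 0, "ay": 0, "az": 0, "x": 0, "y": 0, "z": 2.5, "grip": 0},
    {"ax": 0, "ay": 0, "az": 0, "x": 0, "y": 0, "z": 1.5, "grip": 0},
    {"ax": 0, "ay": 0, "az": 0, "x": 0, "y": 0, "z": 0, "grip": 0},
    {"ax": 0, "ay": 0, "az": 0, "x": 0, "y": 0, "z": 0, "grip": 0}
  ]
}}

```text
clock: 10.35
tcp_pos: [0.4785, -0.438, 0.0511]
ee_rot: [0.001, 0.96, 0.279, 0.003]
force: [0.8, -0.4, 0.4]
finger_gap: 0.0877
```

```bash
python3 -c "
from h import *
x,y,w=TG['K']
need(x,y,.006,w)
a=bot.grab_frame('top');b=bot.grab_frame('side')
cv2.imwrite('pics/c5.png',np.hstack([cv2.resize(a[80:250,220:330],(390,600),interpolation=cv2.INTER_CUBIC),cv2.resize(b[170:420,240:450],(410,490))[:].repeat(1,0)[:490] if 0 else cv2.resize(b[170:420,240:440],(410,600))]))"
```

```text
t 10.35 tcp [ 0.4785 -0.438   0.0511] gap 0.0877 F [ 0.8 -0.4  0.4] j7 -0.46
shift now [-1.11  0.13  4.51] rot [ 0.18 -0.28  0.25] shift after turn [-1.09  0.15  4.51]
```

View pics/c5.png

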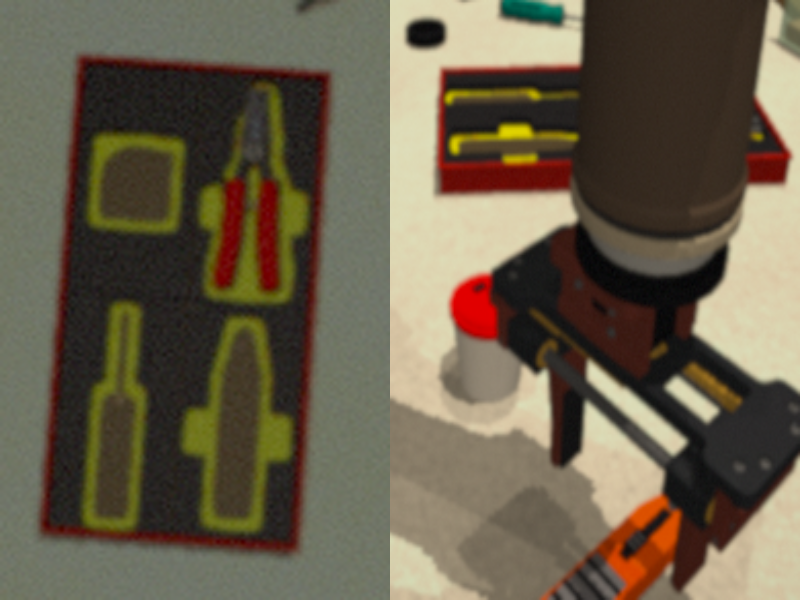

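Call:
{"fn": "send_rows", "kwargs": {
  "rows": [
    {"ax": 0, "ay": 0, "az": 0.2, "x": -1.1, "y": 0.1, "z": 0, "grip": 0},
    {"ax": 0, "ay": 0, "az": 0, "x": 0, "y": 0, "z": 1.5, "grip": 0},
    {"ax": 0, "ay": 0, "az": 0, "x": 0, "y": 0, "z": 1.2, "grip": 0},
    {"ax": 0, "ay": 0, "az": 0, "x": 0, "y": 0, "z": 0.8, "grip": 0},
    {"ax": 0, "ay": 0, "az": 0, "x": 0, "y": 0, "z": 0, "grip": 0},
    {"ax": 0, "ay": 0, "az": 0, "x": 0, "y": 0, "z": 0, "grip": 0}
  ]
}}

```text
clock: 11.05
tcp_pos: [0.4694, -0.4474, 0.0156]
ee_rot: [0.003, 0.961, 0.276, 0.004]
force: [-0.1, 0.0, -1.0]
finger_gap: 0.0878
```

```bash
python3 -c "
from h import *
x,y,w=TG['K']
need(x,y,.006,w)"
```

```text
t 11.05 tcp [ 0.4694 -0.4474  0.0156] gap 0.0878 F [-0.1  0.  -1. ] j7 -0.45
shift now [ 0.17 -0.16  0.96] rot [ 0.41 -0.31 -0.09] shift after turn [ 0.18 -0.16  0.96]
```

Call:
{"fn": "send_rows", "kwargs": {
  "rows": [
    {"ax": 0.4, "ay": -0.3, "az": 0, "x": 0.2, "y": -0.2, "z": 0.5, "grip": 0},
    {"ax": 0, "ay": 0, "az": 0, "x": 0, "y": 0, "z": 0.3, "grip": 0},
    {"ax": 0, "ay": 0, "az": 0, "x": 0, "y": 0, "z": 0, "grip": 0.4},
    {"ax": 0, "ay": 0, "az": 0, "x": 0, "y": 0, "z": 0, "grip": 0.8},
    {"ax": 0, "ay": 0, "az": 0, "x": 0, "y": 0, "z": 0, "grip": 1},
    {"ax": 0, "ay": 0, "az": 0, "x": 0, "y": 0, "z": 0, "grip": 1},
    {"ax": 0, "ay": 0, "az": 0, "x": 0, "y": 0, "z": 0, "grip": 1},
    {"ax": 0, "ay": 0, "az": 0, "x": 0, "y": 0, "z": 0, "grip": 1},
    {"ax": 0, "ay": 0, "az": 0, "x": 0, "y": 0, "z": 0, "grip": 1}
  ]
}}

```text
clock: 11.95
tcp_pos: [0.4712, -0.4445, 0.008]
ee_rot: [0.001, 0.961, 0.276, 0.0]
force: [0.9, -0.1, 0.2]
finger_gap: 0.0353
```

```bash
python3 -c "
from h import *
x,y,w=TG['K']
need(x,y,.006,w)"
```

```text
t 11.95 tcp [ 0.4712 -0.4445  0.008 ] gap 0.0353 F [ 0.9 -0.1  0.2] j7 -0.46
shift now [-0.13 -0.01  0.2 ] rot [ 0.07 -0.03 -0.05] shift after turn [-0.13 -0.01  0.2 ]
```

Call:
{"fn": "send_rows", "kwargs": {
  "rows": [
    {"ax": 0, "ay": 0, "az": 0, "x": 0, "y": 0, "z": 0, "grip": 1},
    {"ax": 0, "ay": 0, "az": 0, "x": 0, "y": 0, "z": 0, "grip": 1},
    {"ax": 0, "ay": 0, "az": 0, "x": 0, "y": 0, "z": 0, "grip": 1}
  ]
}}

```text
clock: 12.25
tcp_pos: [0.4713, -0.4446, 0.008]
ee_rot: [0.001, 0.961, 0.276, 0.001]
force: [0.2, 0.4, -0.5]
finger_gap: 0.0316
```

```bash
python3 -c "
from h import *
b=bot.grab_frame('side')
cv2.imwrite('pics/c6.png',cv2.resize(b[220:420,240:480],(720,600)))"
```

```text
(no output)
```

View pics/c6.png

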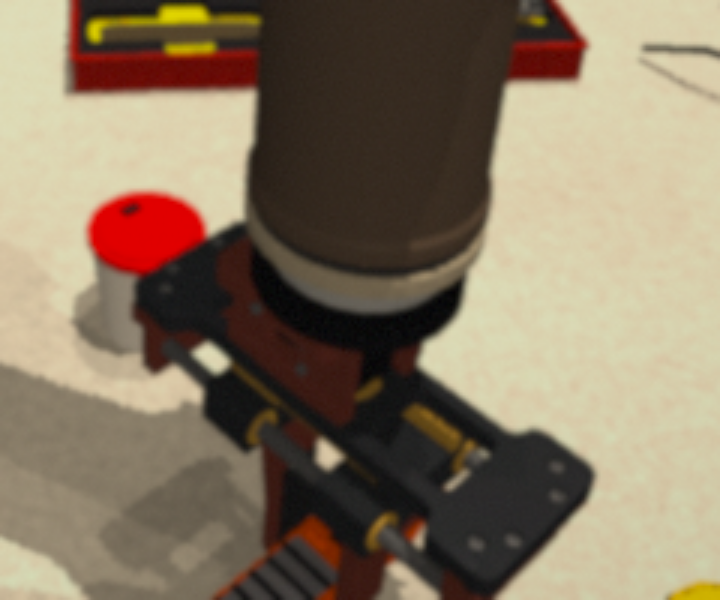

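Call:
{"fn": "send_rows", "kwargs": {
  "rows": [
    {"ax": 0, "ay": 0, "az": 0, "x": 0, "y": 0, "z": -1.5, "grip": 1},
    {"ax": 0, "ay": 0, "az": 0, "x": 0, "y": 0, "z": -3, "grip": 1},
    {"ax": 0, "ay": 0, "az": 0, "x": 0, "y": 0, "z": -3, "grip": 1},
    {"ax": 0, "ay": 0, "az": 0, "x": 0, "y": 0, "z": -3, "grip": 1},
    {"ax": 0, "ay": 0, "az": 8, "x": 0, "y": 0, "z": -3, "grip": 1},
    {"ax": 0, "ay": 0, "az": 8, "x": 0, "y": 0, "z": -3, "grip": 1},
    {"ax": 0, "ay": 0, "az": 8, "x": 0, "y": 0, "z": -1.5, "grip": 1},
    {"ax": 0, "ay": 0, "az": 8, "x": 0, "y": 0, "z": 0, "grip": 1},
    {"ax": 0, "ay": 0, "az": 5.5, "x": 0, "y": 0, "z": 0, "grip": 1},
    {"ax": 0, "ay": 0, "az": 0, "x": 0, "y": 0, "z": 0, "grip": 1},
    {"ax": 0, "ay": 0, "az": 0, "x": 0, "y": 0, "z": 0, "grip": 1}
  ]
}}

```text
clock: 13.4
tcp_pos: [0.4704, -0.4427, 0.2059]
ee_rot: [0.0, 0.998, -0.058, 0.003]
force: [1.5, -0.8, -1.3]
finger_gap: 0.0321
```

```bash
python3 -c "
from h import *
x,y,w=TG['PK']
need(x,y,.1,w)"
```

```text
t 13.4 tcp [ 0.4704 -0.4427  0.2059] gap 0.0321 F [ 1.5 -0.8 -1.3] j7 -1.03
shift now [ -3.59 -43.41  10.55] rot [ 0.02 -0.3  -1.18] shift after turn [ -2.64 -43.47  10.59]
```

Call:
{"fn": "send_rows", "kwargs": {
  "rows": [
    {"ax": 0, "ay": 0, "az": -1.2, "x": 0, "y": -3, "z": 0, "grip": 1},
    {"ax": 0, "ay": 0, "az": 0, "x": -0.3, "y": -4.2, "z": 0, "grip": 1},
    {"ax": 0, "ay": 0, "az": 0, "x": -0.3, "y": -4.2, "z": 0, "grip": 1},
    {"ax": 0, "ay": 0, "az": 0, "x": -0.3, "y": -4.2, "z": 0, "grip": 1},
    {"ax": 0, "ay": 0, "az": 0, "x": -0.3, "y": -4.2, "z": 0, "grip": 1},
    {"ax": 0, "ay": 0, "az": 0, "x": -0.3, "y": -4.2, "z": 0, "grip": 1},
    {"ax": 0, "ay": 0, "az": 0, "x": -0.3, "y": -4.2, "z": 0, "grip": 1},
    {"ax": 0, "ay": 0, "az": 0, "x": -0.3, "y": -4.2, "z": 0, "grip": 1},
    {"ax": 0, "ay": 0, "az": 0, "x": -0.3, "y": -4.2, "z": 1, "grip": 1},
    {"ax": 0, "ay": 0, "az": 0, "x": -0.2, "y": -4, "z": 2, "grip": 1},
    {"ax": 0, "ay": 0, "az": 0, "x": 0, "y": -2, "z": 2, "grip": 1},
    {"ax": 0, "ay": 0, "az": 0, "x": 0, "y": 0, "z": 0, "grip": 1}
  ]
}}

```text
clock: 14.6
tcp_pos: [0.4777, -0.0011, 0.1552]
ee_rot: [0.001, 1.0, -0.031, 0.003]
force: [-0.2, -0.9, -1.6]
finger_gap: 0.0319
```

```bash
python3 -c "
from h import *
x,y,w=TG['PK']
need(x,y,.06,w)"
```

```text
t 14.6 tcp [ 0.4777 -0.0011  0.1552] gap 0.0319 F [-0.2 -0.9 -1.6] j7 -1.83
shift now [0.78 0.56 9.53] rot [ 0.11 -0.38  1.99] shift after turn [0.86 0.55 9.52]
```

Call:
{"fn": "send_rows", "kwargs": {
  "rows": [
    {"ax": 0, "ay": -0.3, "az": 2, "x": 0.9, "y": 0.6, "z": 2, "grip": 1},
    {"ax": 0, "ay": 0, "az": 0, "x": 0, "y": 0, "z": 3, "grip": 1},
    {"ax": 0, "ay": 0, "az": 0, "x": 0, "y": 0, "z": 2.5, "grip": 1},
    {"ax": 0, "ay": 0, "az": 0, "x": 0, "y": 0, "z": 1.5, "grip": 1},
    {"ax": 0, "ay": 0, "az": 0, "x": 0, "y": 0, "z": 0, "grip": 1},
    {"ax": 0, "ay": 0, "az": 0, "x": 0, "y": 0, "z": 0, "grip": 1}
  ]
}}

```text
clock: 15.2
tcp_pos: [0.4894, -0.013, 0.0664]
ee_rot: [0.002, 0.999, -0.044, 0.002]
force: [-0.4, 1.1, -0.2]
finger_gap: 0.0319
```

```bash
python3 -c "
from h import *
x,y,w=TG['PK']
need(x+.0013,y,.0265,w)"
```

```text
t 15.2 tcp [ 0.4894 -0.013   0.0664] gap 0.0319 F [-0.4  1.1 -0.2] j7 -1.89
shift now [-0.3  -0.55  3.99] rot [ 0.24 -0.29  0.44] shift after turn [-0.28 -0.53  3.99]
```

Call:
{"fn": "send_rows", "kwargs": {
  "rows": [
    {"ax": 0.2, "ay": -0.3, "az": 0.4, "x": -0.3, "y": -0.5, "z": 0, "grip": 1},
    {"ax": 0, "ay": 0, "az": 0, "x": 0, "y": 0, "z": 1, "grip": 1},
    {"ax": 0, "ay": 0, "az": 0, "x": 0, "y": 0, "z": 0.5, "grip": 1},
    {"ax": 0, "ay": 0, "az": 0, "x": 0, "y": 0, "z": 0, "grip": 1},
    {"ax": 0, "ay": 0, "az": 0, "x": 0, "y": 0, "z": 0, "grip": 1}
  ]
}}

```text
clock: 15.7
tcp_pos: [0.4888, -0.0082, 0.0535]
ee_rot: [0.0, 0.999, -0.048, 0.002]
force: [-0.2, -0.1, -0.2]
finger_gap: 0.0319
```

```bash
python3 -c "
from h import *
x,y,w=TG['PK']
need(x+.0013,y,.0265,w)
b=bot.grab_frame('side')
cv2.imwrite('pics/c7.png',cv2.resize(b[170:270,250:440],(760,400),interpolation=cv2.INTER_CUBIC))"
```

```text
t 15.7 tcp [ 0.4888 -0.0082  0.0535] gap 0.0319 F [-0.2 -0.1 -0.2] j7 -1.91
shift now [-0.19 -0.06  2.7 ] rot [ 0.02 -0.27  0.01] shift after turn [-0.18 -0.06  2.7 ]
```

View pics/c7.png

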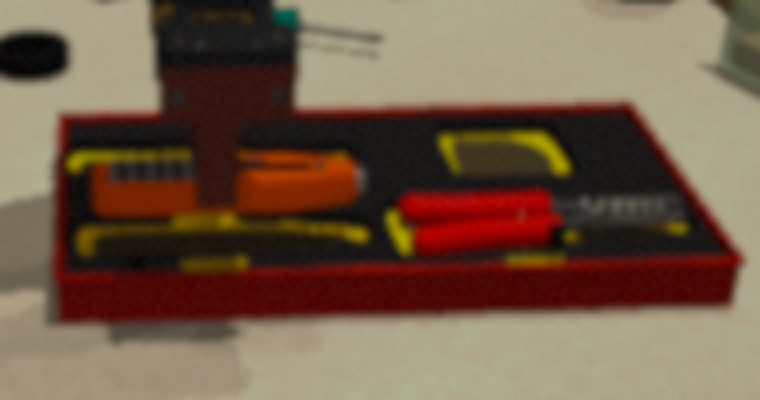

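Call:
{"fn": "send_rows", "kwargs": {
  "rows": [
    {"ax": 0, "ay": 0, "az": 0, "x": -0.2, "y": 0, "z": 0.8, "grip": 1},
    {"ax": 0, "ay": 0, "az": 0, "x": 0, "y": 0, "z": 0.8, "grip": 1},
    {"ax": 0, "ay": 0, "az": 0, "x": 0, "y": 0, "z": 0.6, "grip": 1},
    {"ax": 0, "ay": 0, "az": 0, "x": 0, "y": 0, "z": 0.3, "grip": 1},
    {"ax": 0, "ay": 0, "az": 0, "x": 0, "y": 0, "z": 0, "grip": 1},
    {"ax": 0, "ay": 0, "az": 0, "x": 0, "y": 0, "z": 0, "grip": 1}
  ]
}}

```text
clock: 16.35
tcp_pos: [0.4864, -0.0079, 0.0259]
ee_rot: [0.0, 0.999, -0.048, 0.002]
force: [0.7, 0.2, -1.6]
finger_gap: 0.0317
```

```bash
python3 -c "
from h import *
x,y,w=TG['PK']
need(x+.0013,y,.0265,w)
b=bot.grab_frame('side')
cv2.imwrite('pics/c8.png',cv2.resize(b[170:270,250:440],(760,400),interpolation=cv2.INTER_CUBIC))"
```

```text
t 16.35 tcp [ 0.4864 -0.0079  0.0259] gap 0.0317 F [ 0.7  0.2 -1.6] j7 -1.93
shift now [ 0.06 -0.06 -0.06] rot [ 0.02 -0.22  0.04] shift after turn [ 0.06 -0.06 -0.06]
```

View pics/c8.png

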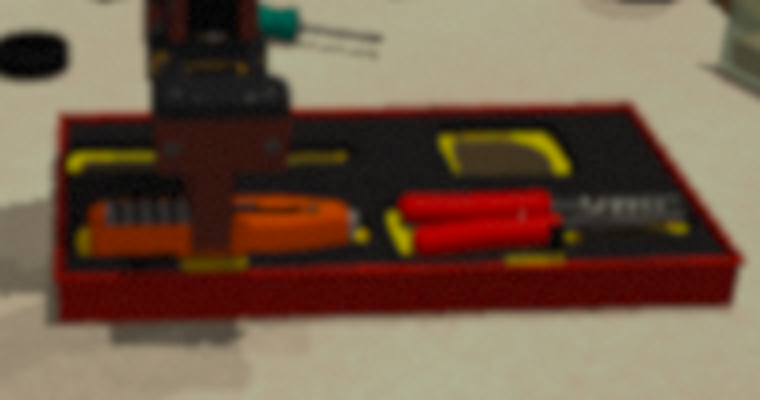

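Call:
{"fn": "send_rows", "kwargs": {
  "rows": [
    {"ax": 0, "ay": 0, "az": 0, "x": 0, "y": 0, "z": 0, "grip": 0.48},
    {"ax": 0, "ay": 0, "az": 0, "x": 0, "y": 0, "z": 0, "grip": 0.48},
    {"ax": 0, "ay": 0, "az": 0, "x": 0, "y": 0, "z": 0, "grip": 0.48},
    {"ax": 0, "ay": 0, "az": 0, "x": 0, "y": 0, "z": 0, "grip": 0.48},
    {"ax": 0, "ay": 0, "az": 0, "x": 0, "y": 0, "z": -1, "grip": 0.48},
    {"ax": 0, "ay": 0, "az": 0, "x": 0, "y": 0, "z": -2, "grip": 0.48},
    {"ax": 0, "ay": 0, "az": 0, "x": 0, "y": 0, "z": -3, "grip": 0.48},
    {"ax": 0, "ay": 0, "az": -8.4, "x": 0, "y": 0, "z": -3, "grip": 0},
    {"ax": 0, "ay": 0, "az": -8.4, "x": 0, "y": 0, "z": -3, "grip": 0},
    {"ax": 0, "ay": 0, "az": -8.4, "x": 0, "y": 0, "z": -2, "grip": 0},
    {"ax": 0, "ay": 0, "az": -8.4, "x": 0, "y": 0, "z": 0, "grip": 0},
    {"ax": 0, "ay": 0, "az": -8.4, "x": 0, "y": 0, "z": 0, "grip": 0}
  ]
}}

```text
clock: 17.6
tcp_pos: [0.4863, -0.0073, 0.1785]
ee_rot: [0.003, 0.947, 0.322, 0.004]
force: [-0.7, 0.3, 0.5]
finger_gap: 0.0823
```

Call:
{"fn": "send_rows", "kwargs": {
  "rows": [
    {"ax": 0, "ay": 0, "az": -8.4, "x": 0, "y": 0, "z": 0, "grip": 0},
    {"ax": 0, "ay": 0, "az": -8.4, "x": 0, "y": 0, "z": 0, "grip": 0},
    {"ax": 0, "ay": 0, "az": -8.4, "x": 0, "y": 0, "z": 0, "grip": 0},
    {"ax": 0, "ay": 0, "az": -8.4, "x": 0, "y": 0, "z": 0, "grip": 0},
    {"ax": 0, "ay": 0, "az": -8.4, "x": 0, "y": 0, "z": 0, "grip": 0},
    {"ax": 0, "ay": 0, "az": -8.4, "x": 0, "y": 0, "z": 0, "grip": 0},
    {"ax": 0, "ay": 0, "az": -8.4, "x": 0, "y": 0, "z": 0, "grip": 0},
    {"ax": 0, "ay": 0, "az": -8.4, "x": 0, "y": 0, "z": 0, "grip": 0},
    {"ax": 0, "ay": 0, "az": -8.4, "x": 0, "y": 0, "z": 0, "grip": 0},
    {"ax": 0, "ay": 0, "az": -8.4, "x": 0, "y": 0, "z": 0, "grip": 0},
    {"ax": 0, "ay": 0, "az": -8.4, "x": 0, "y": 0, "z": 0, "grip": 0},
    {"ax": 0, "ay": 0, "az": 0, "x": 0, "y": 0, "z": 0, "grip": 0}
  ]
}}

```text
clock: 18.8
tcp_pos: [0.4855, -0.0081, 0.1891]
ee_rot: [0.009, 0.405, 0.914, -0.0]
force: [-0.5, 0.1, -0.0]
finger_gap: 0.0877
```

```bash
python3 -c "
from h import *
x,y,w=TG['D']
need(x,y,.12,w)"
```

```text
t 18.8 tcp [ 0.4855 -0.0081  0.1891] gap 0.0877 F [-0.5  0.1 -0. ] j7 0.43
shift now [19.15 28.62  6.78] rot [  0.24   1.06 -18.28] shift after turn [ 9.08 33.19  6.91]
```

Call:
{"fn": "send_rows", "kwargs": {
  "rows": [
    {"ax": 0, "ay": 0, "az": -8.4, "x": 0, "y": 0, "z": 0, "grip": 0},
    {"ax": 0, "ay": 0.8, "az": -8.4, "x": 0, "y": 0, "z": 0, "grip": 0},
    {"ax": 0, "ay": 0, "az": -1.5, "x": 0.5, "y": 2, "z": 0, "grip": 0},
    {"ax": 0, "ay": 0, "az": 0, "x": 1.1, "y": 4, "z": 0, "grip": 0},
    {"ax": 0, "ay": 0, "az": 0, "x": 1.1, "y": 4, "z": 0, "grip": 0},
    {"ax": 0, "ay": 0, "az": 0, "x": 1.1, "y": 4, "z": 0, "grip": 0},
    {"ax": 0, "ay": 0, "az": 0, "x": 1.1, "y": 4, "z": 0, "grip": 0},
    {"ax": 0, "ay": 0, "az": 0, "x": 1.1, "y": 4, "z": 0, "grip": 0},
    {"ax": 0, "ay": 0, "az": 0, "x": 1.1, "y": 4, "z": 1, "grip": 0},
    {"ax": 0, "ay": 0, "az": 0, "x": 1, "y": 4, "z": 2, "grip": 0},
    {"ax": 0, "ay": 0, "az": 0, "x": 0.5, "y": 2, "z": 2, "grip": 0},
    {"ax": 0, "ay": 0, "az": 0, "x": 0, "y": 0, "z": 0, "grip": 0}
  ]
}}

```text
clock: 20.0
tcp_pos: [0.5793, 0.3183, 0.1418]
ee_rot: [0.005, 0.281, 0.96, -0.002]
force: [-0.4, -0.8, -0.2]
finger_gap: 0.0877
```

```bash
python3 -c "
from h import *
x,y,w=TG['D']
need(x,y,.06,w)
a=bot.grab_frame('top')
cv2.imwrite('pics/c9.png',cv2.resize(a[80:250,220:330],(390,600),interpolation=cv2.INTER_CUBIC))"
```

```text
t 20.0 tcp [0.5793 0.3183 0.1418] gap 0.0877 F [-0.4 -0.8 -0.2] j7 0.06
shift now [1.26 0.11 8.16] rot [-0.02  0.64 -3.1 ] shift after turn [1.16 0.17 8.18]
```

View pics/c9.png

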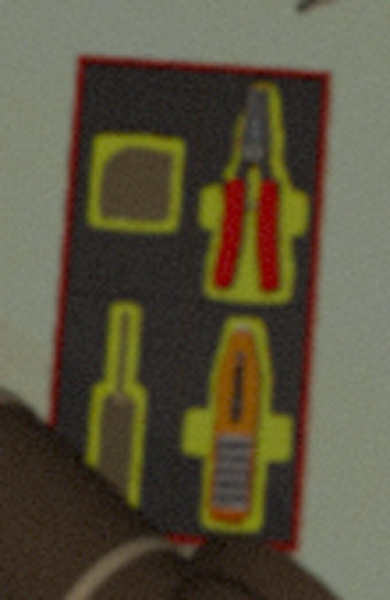

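The knife and strippers both sit in their pockets. There are two screwdrivers, one teal at (170,168) and one purple at (150,293). The task asks for teal, and the enlarged crop confirmed it, so I'm taking that one.

Call:
{"fn": "send_rows", "kwargs": {
  "rows": [
    {"ax": 0, "ay": 0.6, "az": -3, "x": 1.2, "y": 0.1, "z": 2, "grip": 0},
    {"ax": 0, "ay": 0, "az": 0, "x": 0, "y": 0, "z": 2.5, "grip": 0},
    {"ax": 0, "ay": 0, "az": 0, "x": 0, "y": 0, "z": 2, "grip": 0},
    {"ax": 0, "ay": 0, "az": 0, "x": 0, "y": 0, "z": 1.2, "grip": 0},
    {"ax": 0, "ay": 0, "az": 0, "x": 0, "y": 0, "z": 0, "grip": 0},
    {"ax": 0, "ay": 0, "az": 0, "x": 0, "y": 0, "z": 0, "grip": 0}
  ]
}}

```text
clock: 20.65
tcp_pos: [0.5744, 0.3177, 0.0723]
ee_rot: [0.005, 0.264, 0.965, 0.0]
force: [0.6, -0.2, 0.5]
finger_gap: 0.0876
```

```bash
python3 -c "
from h import *
x,y,w=TG['D']
need(x,y,.012,w)
b=bot.grab_frame('side')
cv2.imwrite('pics/c10.png',cv2.resize(b[120:220,240:400],(800,500),interpolation=cv2.INTER_CUBIC))"
```

```text
t 20.65 tcp [0.5744 0.3177 0.0723] gap 0.0876 F [ 0.6 -0.2  0.5] j7 0.04
shift now [0.83 0.43 6.02] rot [ 0.18  0.57 -1.09] shift after turn [0.76 0.46 6.03]
```

View pics/c10.png

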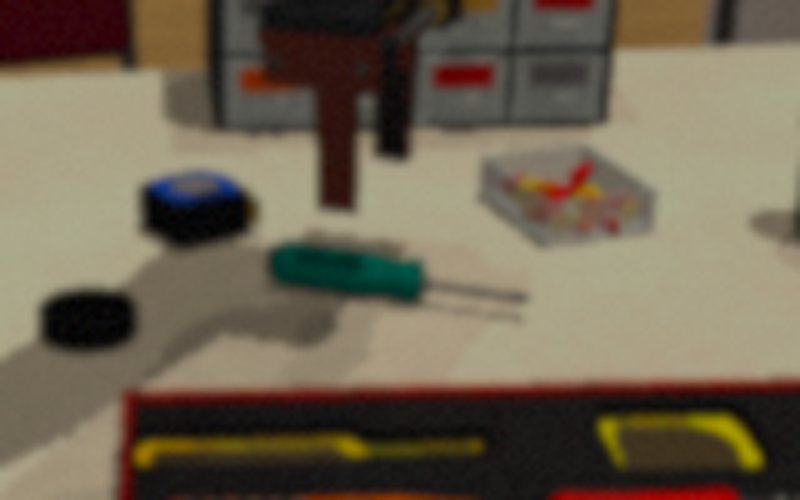

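Call:
{"fn": "send_rows", "kwargs": {
  "rows": [
    {"ax": 0.2, "ay": 0.6, "az": -1.1, "x": 0.8, "y": 0.4, "z": 0, "grip": 0},
    {"ax": 0, "ay": 0, "az": 0, "x": 0, "y": 0, "z": 1.5, "grip": 0},
    {"ax": 0, "ay": 0, "az": 0, "x": 0, "y": 0, "z": 1.5, "grip": 0},
    {"ax": 0, "ay": 0, "az": 0, "x": 0, "y": 0, "z": 1.2, "grip": 0},
    {"ax": 0, "ay": 0, "az": 0, "x": 0, "y": 0, "z": 0.6, "grip": 0.2},
    {"ax": 0, "ay": 0, "az": 0, "x": 0, "y": 0, "z": 0, "grip": 0.2},
    {"ax": 0, "ay": 0, "az": 0, "x": 0, "y": 0, "z": 0, "grip": 0.2}
  ]
}}

```text
clock: 21.4
tcp_pos: [0.5697, 0.3263, 0.0214]
ee_rot: [-0.0, 0.254, 0.967, 0.0]
force: [-0.2, 0.4, 0.8]
finger_gap: 0.0708
```

```bash
python3 -c "
from h import *
x,y,w=TG['D']
need(x,y,.012,w)"
```

```text
t 21.4 tcp [0.5697 0.3263 0.0214] gap 0.0708 F [-0.2  0.4  0.8] j7 0.02
shift now [-0.07 -0.06  0.94] rot [ 0.04 -0.03  0.07] shift after turn [-0.07 -0.05  0.94]
```

Call:
{"fn": "send_rows", "kwargs": {
  "rows": [
    {"ax": 0, "ay": 0, "az": 0, "x": -0.1, "y": 0, "z": 0.6, "grip": 0.2},
    {"ax": 0, "ay": 0, "az": 0, "x": 0, "y": 0, "z": 0.3, "grip": 0.3},
    {"ax": 0, "ay": 0, "az": 0, "x": 0, "y": 0, "z": 0, "grip": 0.6},
    {"ax": 0, "ay": 0, "az": 0, "x": 0, "y": 0, "z": 0, "grip": 1},
    {"ax": 0, "ay": 0, "az": 0, "x": 0, "y": 0, "z": 0, "grip": 1},
    {"ax": 0, "ay": 0, "az": 0, "x": 0, "y": 0, "z": 0, "grip": 1},
    {"ax": 0, "ay": 0, "az": 0, "x": 0, "y": 0, "z": 0, "grip": 1},
    {"ax": 0, "ay": 0, "az": 0, "x": 0, "y": 0, "z": 0, "grip": 1},
    {"ax": 0, "ay": 0, "az": 0, "x": 0, "y": 0, "z": 0, "grip": 1},
    {"ax": 0, "ay": 0, "az": 0, "x": 0, "y": 0, "z": 0, "grip": 1}
  ]
}}

```text
clock: 22.4
tcp_pos: [0.5714, 0.3259, 0.013]
ee_rot: [0.001, 0.254, 0.967, 0.001]
force: [0.9, -0.7, -1.0]
finger_gap: 0.0267
```

```bash
python3 -c "
from h import *
x,y,w=TG['D']
need(x,y,.012,w)"
```

```text
t 22.4 tcp [0.5714 0.3259 0.013 ] gap 0.0267 F [ 0.9 -0.7 -1. ] j7 0.02
shift now [ 0.1  -0.11  0.1 ] rot [0.13 0.04 0.04] shift after turn [ 0.1  -0.11  0.1 ]
```

Call:
{"fn": "send_rows", "kwargs": {
  "rows": [
    {"ax": 0, "ay": 0, "az": 0, "x": 0, "y": 0, "z": -1, "grip": 1},
    {"ax": 0, "ay": 0, "az": 0, "x": 0, "y": 0, "z": -2, "grip": 1},
    {"ax": 0, "ay": 0, "az": 0, "x": 0, "y": 0, "z": -3, "grip": 1},
    {"ax": 0, "ay": 0, "az": -6, "x": 0, "y": 0, "z": -3, "grip": 1},
    {"ax": 0, "ay": 0, "az": -6, "x": 0, "y": 0, "z": -2, "grip": 1},
    {"ax": 0, "ay": 0, "az": -6, "x": 0, "y": 0, "z": -1, "grip": 1},
    {"ax": 0, "ay": 0, "az": -6, "x": 0, "y": 0, "z": 0, "grip": 1},
    {"ax": 0, "ay": 0, "az": 0, "x": 0, "y": 0, "z": 0, "grip": 1}
  ]
}}

```text
clock: 23.2
tcp_pos: [0.5707, 0.3265, 0.1428]
ee_rot: [0.001, 0.039, 0.999, 0.001]
force: [-0.8, -0.5, -2.1]
finger_gap: 0.0267
```

```bash
python3 -c "
from h import *
x,y,w=TG['PD']
need(x+.001,y,.1,w)
b=bot.grab_frame('side')
cv2.imwrite('pics/c11.png',cv2.resize(b[80:220,240:440],(800,560),interpolation=cv2.INTER_CUBIC))"
```

```text
t 23.2 tcp [0.5707 0.3265 0.1428] gap 0.0267 F [-0.8 -0.5 -2.1] j7 0.48
shift now [  7.48 -24.64   4.2 ] rot [0.14 0.16 1.01] shift after turn [  7.03 -24.76   4.28]
```

View pics/c11.png

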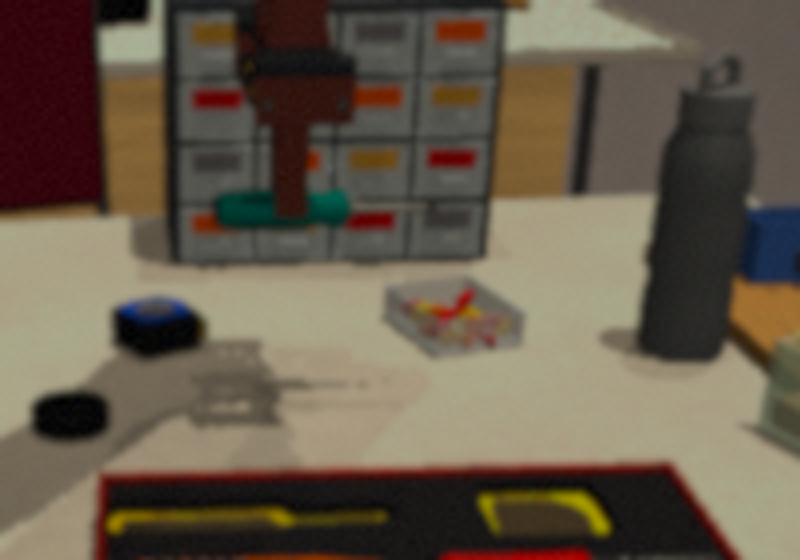

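Driver held level. Moving it to its pocket.

Call:
{"fn": "send_rows", "kwargs": {
  "rows": [
    {"ax": 0, "ay": 0, "az": 1, "x": 0.6, "y": -2, "z": 0, "grip": 1},
    {"ax": 0, "ay": 0, "az": 0, "x": 1.2, "y": -4, "z": 0, "grip": 1},
    {"ax": 0, "ay": 0, "az": 0, "x": 1.2, "y": -4, "z": 0, "grip": 1},
    {"ax": 0, "ay": 0, "az": 0, "x": 1.2, "y": -4, "z": 0, "grip": 1},
    {"ax": 0, "ay": 0, "az": 0, "x": 1.2, "y": -4, "z": 0, "grip": 1},
    {"ax": 0, "ay": 0, "az": 0, "x": 1, "y": -4, "z": 1, "grip": 1},
    {"ax": 0, "ay": 0, "az": 0, "x": 0.5, "y": -2, "z": 2, "grip": 1},
    {"ax": 0, "ay": 0, "az": 0, "x": 0, "y": 0, "z": 1, "grip": 1},
    {"ax": 0, "ay": 0, "az": 0, "x": 0, "y": 0, "z": 0, "grip": 1},
    {"ax": 0, "ay": 0, "az": 0, "x": 0, "y": 0, "z": 0, "grip": 1}
  ]
}}

```text
clock: 24.25
tcp_pos: [0.4708, 0.0898, 0.0999]
ee_rot: [0.0, 0.065, 0.998, 0.002]
force: [0.6, 0.4, -1.2]
finger_gap: 0.0271
```

```bash
python3 -c "
from h import *
x,y,w=TG['PD']
need(x+.001,y,.06,w)"
```

```text
t 24.25 tcp [0.4708 0.0898 0.0999] gap 0.0271 F [ 0.6  0.4 -1.2] j7 0.71
shift now [-0.65 -0.24  3.99] rot [ 0.21  0.03 -1.98] shift after turn [-0.64 -0.24  3.99]
```

Call:
{"fn": "send_rows", "kwargs": {
  "rows": [
    {"ax": 0.2, "ay": 0, "az": -2, "x": -0.6, "y": -0.2, "z": 1, "grip": 1},
    {"ax": 0, "ay": 0, "az": 0, "x": 0, "y": 0, "z": 2, "grip": 1},
    {"ax": 0, "ay": 0, "az": 0, "x": 0, "y": 0, "z": 1, "grip": 1},
    {"ax": 0, "ay": 0, "az": 0, "x": 0, "y": 0, "z": 0, "grip": 1},
    {"ax": 0, "ay": 0, "az": 0, "x": 0, "y": 0, "z": 0, "grip": 1},
    {"ax": 0, "ay": 0, "az": 0, "x": 0, "y": 0, "z": 0, "grip": 1}
  ]
}}

```text
clock: 24.85
tcp_pos: [0.4811, 0.0936, 0.0599]
ee_rot: [0.003, 0.042, 0.999, 0.002]
force: [-0.7, -0.2, -0.0]
finger_gap: 0.0266
```

```bash
python3 -c "
from h import *
x,y,w=TG['PD']
need(x+.001,y,.0315,w)
b=bot.grab_frame('side')
cv2.imwrite('pics/c12.png',cv2.resize(b[170:270,250:440],(760,400),interpolation=cv2.INTER_CUBIC))"
```

```text
t 24.85 tcp [0.4811 0.0936 0.0599] gap 0.0266 F [-0.7 -0.2 -0. ] j7 0.68
shift now [ 0.37 -0.73  2.83] rot [0.24 0.28 0.72] shift after turn [ 0.35 -0.72  2.84]
```

View pics/c12.png

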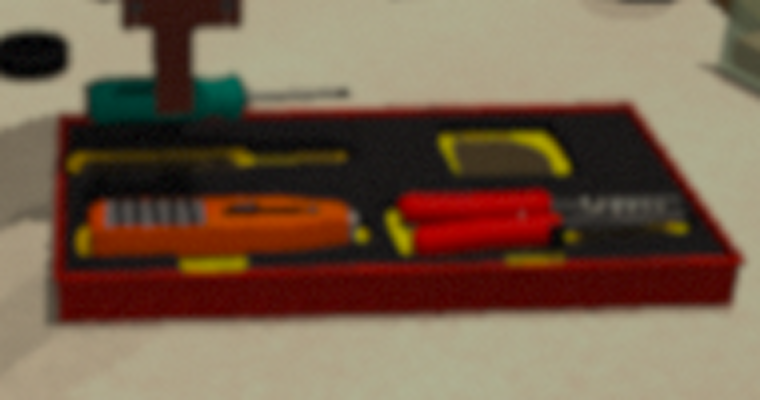

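Call:
{"fn": "send_rows", "kwargs": {
  "rows": [
    {"ax": 0.2, "ay": 0.3, "az": 0.7, "x": 0.4, "y": -0.7, "z": 0, "grip": 1},
    {"ax": 0, "ay": 0, "az": 0, "x": 0, "y": 0, "z": 0.7, "grip": 1},
    {"ax": 0, "ay": 0, "az": 0, "x": 0, "y": 0, "z": 0.3, "grip": 1},
    {"ax": 0, "ay": 0, "az": 0, "x": 0, "y": 0, "z": 0, "grip": 1},
    {"ax": 0, "ay": 0, "az": 0, "x": 0, "y": 0, "z": 0, "grip": 1}
  ]
}}

```text
clock: 25.4
tcp_pos: [0.4769, 0.0857, 0.0502]
ee_rot: [0.001, 0.049, 0.999, -0.0]
force: [1.6, -1.0, -0.2]
finger_gap: 0.0268
```

```bash
python3 -c "
from h import *
x,y,w=TG['PD']
need(x+.001,y,.0315,w)"
```

```text
t 25.4 tcp [0.4769 0.0857 0.0502] gap 0.0268 F [ 1.6 -1.  -0.2] j7 0.66
shift now [0.01 0.11 1.87] rot [-0.    0.09 -0.11] shift after turn [0.   0.11 1.87]
```

Call:
{"fn": "send_rows", "kwargs": {
  "rows": [
    {"ax": 0, "ay": 0, "az": 0, "x": 0, "y": 0.1, "z": 0.6, "grip": 1},
    {"ax": 0, "ay": 0, "az": 0, "x": 0, "y": 0, "z": 0.6, "grip": 1},
    {"ax": 0, "ay": 0, "az": 0, "x": 0, "y": 0, "z": 0.5, "grip": 1},
    {"ax": 0, "ay": 0, "az": 0, "x": 0, "y": 0, "z": 0.1, "grip": 1},
    {"ax": 0, "ay": 0, "az": 0, "x": 0, "y": 0, "z": 0, "grip": 1},
    {"ax": 0, "ay": 0, "az": 0, "x": 0, "y": 0, "z": 0, "grip": 1}
  ]
}}

```text
clock: 26.0
tcp_pos: [0.477, 0.087, 0.0304]
ee_rot: [0.001, 0.049, 0.999, -0.0]
force: [-0.6, 0.3, 1.5]
finger_gap: 0.0269
```

```bash
python3 -c "
from h import *
x,y,w=TG['PD']
need(x+.001,y,.0315,w)
b=bot.grab_frame('side')
cv2.imwrite('pics/c13.png',cv2.resize(b[170:270,250:440],(760,400),interpolation=cv2.INTER_CUBIC))"
```

```text
t 26.0 tcp [0.477  0.087  0.0304] gap 0.0269 F [-0.6  0.3  1.5] j7 0.63
shift now [ 0.   -0.03 -0.11] rot [ 0.    0.07 -0.08] shift after turn [ 0.   -0.03 -0.11]
```

View pics/c13.png

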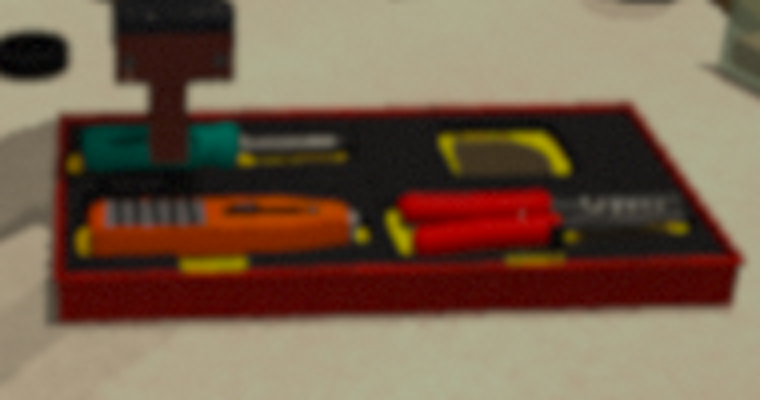

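Call:
{"fn": "send_rows", "kwargs": {
  "rows": [
    {"ax": 0, "ay": 0, "az": 0, "x": 0, "y": 0, "z": 0, "grip": 0.5},
    {"ax": 0, "ay": 0, "az": 0, "x": 0, "y": 0, "z": 0, "grip": 0.5},
    {"ax": 0, "ay": 0, "az": 0, "x": 0, "y": 0, "z": 0, "grip": 0.5},
    {"ax": 0, "ay": 0, "az": 0, "x": 0, "y": 0, "z": 0, "grip": 0.5},
    {"ax": 0, "ay": 0, "az": 0, "x": 0, "y": 0, "z": -1, "grip": 0.5},
    {"ax": 0, "ay": 0, "az": 0, "x": 0, "y": 0, "z": -2, "grip": 0.5},
    {"ax": 0, "ay": 0, "az": 0, "x": 0, "y": 0, "z": -3, "grip": 0},
    {"ax": 0, "ay": 0, "az": -8, "x": 0, "y": 0, "z": -3, "grip": 0},
    {"ax": 0, "ay": 0, "az": -8, "x": 0, "y": 0, "z": -2, "grip": 0},
    {"ax": 0, "ay": 0, "az": -8, "x": 0, "y": 0, "z": 0, "grip": 0},
    {"ax": 0, "ay": 0, "az": -6, "x": 0, "y": 0, "z": 0, "grip": 0},
    {"ax": 0, "ay": 0, "az": 0, "x": 0, "y": 0, "z": 0, "grip": 0}
  ]
}}

```text
clock: 27.25
tcp_pos: [0.477, 0.0882, 0.1506]
ee_rot: [0.002, -0.222, 0.975, -0.001]
force: [-0.3, -0.3, 0.1]
finger_gap: 0.0865
```

```bash
python3 -c "
from h import *
x,y,w=TG['M']
need(x,y,.12,w)"
```

```text
t 27.25 tcp [0.477  0.0882 0.1506] gap 0.0865 F [-0.3 -0.3  0.1] j7 1.27
shift now [-16.04  31.32   3.04] rot [-0.14  0.22  0.68] shift after turn [-15.68  31.5    3.06]
```

```bash
python3 -c "
from h import *
im=cv2.imread('pics/side0.png');B,G,R=[im[...,i].astype(int) for i in range(3)]
m=np.zeros(B.shape,bool);m[145:185,260:300]=(B>1.5*R)[145:185,260:300]
v,u=np.nonzero(m);print(u.mean(),v.mean(),m.sum(),u.min(),u.max(),v.min(),v.max())
print(proj('side',(.486,.440,.032)), proj('side',(.495,.445,.032)))
it=cv2.imread('pics/top0.png');B,G,R=[it[...,i].astype(int) for i in range(3)]
m=np.zeros(B.shape,bool);m[185:226,105:145]=(B>1.3*R)[185:226,105:145]
m=cv2.morphologyEx(m.astype(np.uint8),cv2.MORPH_CLOSE,np.ones((15,15)))
v,u=np.nonzero(m);P=np.array([at('top',p,.032)[:2] for p in zip(u,v)],np.float32)
print(P.mean(0),cv2.minAreaRect(P))
o=cv2.resize(it[185:230,100:150],(500,450),interpolation=cv2.INTER_CUBIC)
for z,c in((0,(0,255,0)),(.032,(0,0,255))):
  a=np.radians(25);q=[]
  for s in((1,1),(-1,1),(-1,-1),(1,-1)):
    x,y=.03*s[0],.028*s[1];w=(.486+x*np.cos(a)-y*np.sin(a),.44+x*np.sin(a)+y*np.cos(a),z);p=proj('top',w);q.append([(p[0]-100+.5)*10,(p[1]-185+.5)*10])
  cv2.polylines(o,[np.int32(q)],True,c,1)
cv2.imwrite('pics/mm.png',o)
"
```

```text
283.57758620689657 162.94827586206895 116 260 299 156 181
[278.26464358 156.75001282] [280.81931749 156.08681284]
[0.48598439 0.43716857] ((0.486979216337204, 0.4382772147655487), (0.05712111294269562, 0.055943287909030914), 24.986186981201172)
```

View pics/mm.png

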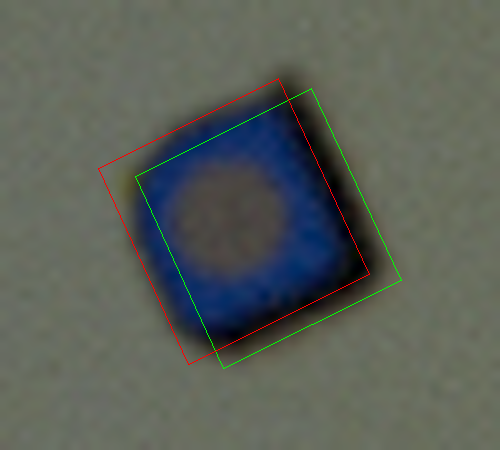

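Call:
{"fn": "send_rows", "kwargs": {
  "rows": [
    {"ax": 0, "ay": 0, "az": 0.7, "x": -1, "y": 2, "z": 0, "grip": 0},
    {"ax": 0, "ay": 0, "az": 0, "x": -2, "y": 4, "z": 0, "grip": 0},
    {"ax": 0, "ay": 0, "az": 0, "x": -2, "y": 4, "z": 0, "grip": 0},
    {"ax": 0, "ay": 0, "az": 0, "x": -2, "y": 4, "z": 0, "grip": 0},
    {"ax": 0, "ay": 0, "az": 0, "x": -2, "y": 4, "z": 0, "grip": 0},
    {"ax": 0, "ay": 0, "az": 0, "x": -2, "y": 4, "z": 0, "grip": 0},
    {"ax": 0, "ay": 0, "az": 0, "x": -2, "y": 4, "z": 0, "grip": 0},
    {"ax": 0, "ay": 0, "az": 0, "x": -1.5, "y": 3, "z": 1, "grip": 0},
    {"ax": 0, "ay": 0, "az": 0, "x": -0.7, "y": 1.5, "z": 1, "grip": 0},
    {"ax": 0, "ay": 0, "az": 0, "x": 0, "y": 0, "z": 0, "grip": 0},
    {"ax": 0, "ay": 0, "az": 0, "x": 0, "y": 0, "z": 0, "grip": 0}
  ]
}}

```text
clock: 28.35
tcp_pos: [0.4905, 0.439, 0.13]
ee_rot: [-0.0, -0.195, 0.981, -0.002]
force: [-0.4, 0.3, 0.3]
finger_gap: 0.088
```

```bash
python3 -c "
from h import *
x,y,w=TG['M']
need(x,y,.06,w)
a=bot.grab_frame('top')
cv2.imwrite('pics/c14.png',cv2.resize(a[80:250,220:330],(390,600),interpolation=cv2.INTER_CUBIC))"
```

```text
t 28.35 tcp [0.4905 0.439  0.13  ] gap 0.088 F [-0.4  0.3  0.3] j7 0.69
shift now [0.37 0.29 7.  ] rot [-0.16 -0.08 -2.52] shift after turn [0.37 0.28 7.  ]
```

View pics/c14.png

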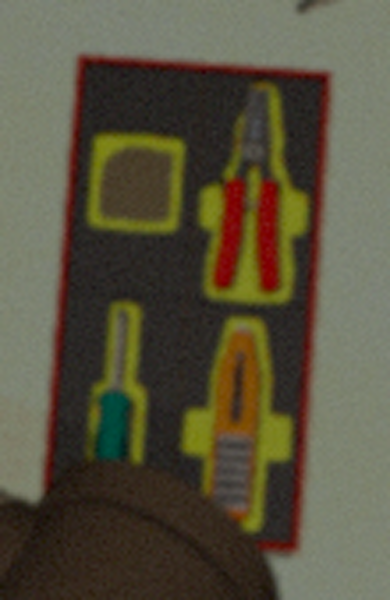

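Call:
{"fn": "send_rows", "kwargs": {
  "rows": [
    {"ax": 0, "ay": 0, "az": -2.5, "x": 0.4, "y": 0.3, "z": 2, "grip": 0},
    {"ax": 0, "ay": 0, "az": 0, "x": 0, "y": 0, "z": 2.5, "grip": 0},
    {"ax": 0, "ay": 0, "az": 0, "x": 0, "y": 0, "z": 1.5, "grip": 0},
    {"ax": 0, "ay": 0, "az": 0, "x": 0, "y": 0, "z": 0.5, "grip": 0},
    {"ax": 0, "ay": 0, "az": 0, "x": 0, "y": 0, "z": 0, "grip": 0},
    {"ax": 0, "ay": 0, "az": 0, "x": 0, "y": 0, "z": 0, "grip": 0}
  ]
}}

```text
clock: 29.0
tcp_pos: [0.4907, 0.4334, 0.0678]
ee_rot: [0.002, -0.211, 0.978, -0.002]
force: [-0.2, -0.3, -0.4]
finger_gap: 0.088
```

```bash
python3 -c "
from h import *
x,y,w=TG['M']
need(x,y,.0135,w)
b=bot.grab_frame('side')
cv2.imwrite('pics/c15.png',cv2.resize(b[120:220,220:380],(800,500),interpolation=cv2.INTER_CUBIC))"
```

```text
t 29.0 tcp [0.4907 0.4334 0.0678] gap 0.088 F [-0.2 -0.3 -0.4] j7 0.67
shift now [0.18 0.82 5.42] rot [-0.31  0.2  -0.67] shift after turn [0.15 0.8  5.43]
```

View pics/c15.png

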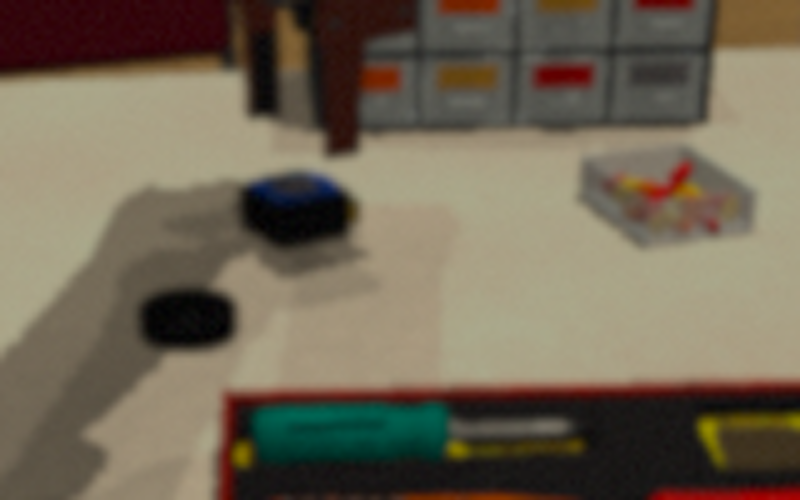

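Call:
{"fn": "send_rows", "kwargs": {
  "rows": [
    {"ax": -0.3, "ay": 0.2, "az": -0.7, "x": 0.1, "y": 0.8, "z": 0, "grip": 0},
    {"ax": 0, "ay": 0, "az": 0, "x": 0, "y": 0, "z": 1.2, "grip": 0},
    {"ax": 0, "ay": 0, "az": 0, "x": 0, "y": 0, "z": 0.6, "grip": 0},
    {"ax": 0, "ay": 0, "az": 0, "x": 0, "y": 0, "z": 0, "grip": 0},
    {"ax": 0, "ay": 0, "az": 0, "x": 0, "y": 0, "z": 0, "grip": 0}
  ]
}}

```text
clock: 29.55
tcp_pos: [0.4865, 0.4422, 0.0501]
ee_rot: [0.001, -0.217, 0.976, 0.001]
force: [0.1, -0.3, 1.1]
finger_gap: 0.0879
```

```bash
python3 -c "
from h import *
x,y,w=TG['M']
need(x,y,.0135,w)"
```

```text
t 29.55 tcp [0.4865 0.4422 0.0501] gap 0.0879 F [ 0.1 -0.3  1.1] j7 0.67
shift now [ 0.15 -0.18  3.66] rot [0.07 0.13 0.11] shift after turn [ 0.14 -0.18  3.66]
```

Call:
{"fn": "send_rows", "kwargs": {
  "rows": [
    {"ax": 0, "ay": 0, "az": 0, "x": 0.1, "y": -0.2, "z": 1, "grip": 0},
    {"ax": 0, "ay": 0, "az": 0, "x": 0, "y": 0, "z": 1, "grip": 0},
    {"ax": 0, "ay": 0, "az": 0, "x": 0, "y": 0, "z": 0.9, "grip": 0},
    {"ax": 0, "ay": 0, "az": 0, "x": 0, "y": 0, "z": 0.3, "grip": 0},
    {"ax": 0, "ay": 0, "az": 0, "x": 0, "y": 0, "z": 0, "grip": 0},
    {"ax": 0, "ay": 0, "az": 0, "x": 0, "y": 0, "z": 0, "grip": 0}
  ]
}}

```text
clock: 30.15
tcp_pos: [0.4863, 0.4393, 0.0143]
ee_rot: [0.0, -0.217, 0.976, 0.0]
force: [0.5, -0.6, 1.1]
finger_gap: 0.0876
```

```bash
python3 -c "
from h import *
x,y,w=TG['M']
need(x,y,.0135,w)"
```

```text
t 30.15 tcp [0.4863 0.4393 0.0143] gap 0.0876 F [ 0.5 -0.6  1.1] j7 0.64
shift now [-0.01  0.08  0.08] rot [0.04 0.06 0.1 ] shift after turn [-0.01  0.08  0.08]
```

Call:
{"fn": "send_rows", "kwargs": {
  "rows": [
    {"ax": 0, "ay": 0, "az": 0, "x": 0, "y": 0, "z": 0, "grip": 0.2},
    {"ax": 0, "ay": 0, "az": 0, "x": 0, "y": 0, "z": 0, "grip": 0.5},
    {"ax": 0, "ay": 0, "az": 0, "x": 0, "y": 0, "z": 0, "grip": 1},
    {"ax": 0, "ay": 0, "az": 0, "x": 0, "y": 0, "z": 0, "grip": 1},
    {"ax": 0, "ay": 0, "az": 0, "x": 0, "y": 0, "z": 0, "grip": 1},
    {"ax": 0, "ay": 0, "az": 0, "x": 0, "y": 0, "z": 0, "grip": 1},
    {"ax": 0, "ay": 0, "az": 0, "x": 0, "y": 0, "z": 0, "grip": 1}
  ]
}}

```text
clock: 30.85
tcp_pos: [0.4868, 0.4398, 0.0154]
ee_rot: [0.001, -0.217, 0.976, 0.001]
force: [0.0, 0.6, -1.4]
finger_gap: 0.0559
```

```bash
python3 -c "
from h import *
x,y,w=TG['M']
need(x,y,.0135,w)"
```

```text
t 30.85 tcp [0.4868 0.4398 0.0154] gap 0.0559 F [ 0.   0.6 -1.4] j7 0.64
shift now [0.06 0.05 0.19] rot [0.07 0.15 0.09] shift after turn [0.06 0.05 0.19]
```

Gap is 55.9 mm, matching the 56 mm case. Lifting and turning back (az +30.5).

Call:
{"fn": "send_rows", "kwargs": {
  "rows": [
    {"ax": 0, "ay": 0, "az": 0, "x": 0, "y": 0, "z": -1, "grip": 1},
    {"ax": 0, "ay": 0, "az": 0, "x": 0, "y": 0, "z": -2, "grip": 1},
    {"ax": 0, "ay": 0, "az": 0, "x": 0, "y": 0, "z": -3, "grip": 1},
    {"ax": 0, "ay": 0, "az": 8, "x": 0, "y": 0, "z": -3, "grip": 1},
    {"ax": 0, "ay": 0, "az": 8, "x": 0, "y": 0, "z": -2, "grip": 1},
    {"ax": 0, "ay": 0, "az": 8, "x": 0, "y": 0, "z": -1, "grip": 1},
    {"ax": 0, "ay": 0, "az": 6.5, "x": 0, "y": 0, "z": 0, "grip": 1},
    {"ax": 0, "ay": 0, "az": 0, "x": 0, "y": 0, "z": 0, "grip": 1}
  ]
}}

```text
clock: 31.65
tcp_pos: [0.4852, 0.4412, 0.1508]
ee_rot: [0.001, 0.056, 0.998, 0.004]
force: [-0.2, -1.3, -2.3]
finger_gap: 0.0559
```

```bash
python3 -c "
from h import *
x,y,w=TG['PM']
need(x,y,.1,w)"
```

```text
t 31.65 tcp [0.4852 0.4412 0.1508] gap 0.0559 F [-0.2 -1.3 -2.3] j7 0.25
shift now [-24.07 -35.03   4.89] rot [ 0.42  0.15 -0.9 ] shift after turn [-23.52 -35.37   5.08]
```

Call:
{"fn": "send_rows", "kwargs": {
  "rows": [
    {"ax": 0.4, "ay": 0, "az": -0.9, "x": -1, "y": -2, "z": 0, "grip": 1},
    {"ax": 0, "ay": 0, "az": 0, "x": -2.6, "y": -3.9, "z": 0, "grip": 1},
    {"ax": 0, "ay": 0, "az": 0, "x": -2.6, "y": -3.9, "z": 0, "grip": 1},
    {"ax": 0, "ay": 0, "az": 0, "x": -2.6, "y": -3.9, "z": 0, "grip": 1},
    {"ax": 0, "ay": 0, "az": 0, "x": -2.6, "y": -3.9, "z": 0, "grip": 1},
    {"ax": 0, "ay": 0, "az": 0, "x": -2.6, "y": -3.9, "z": 0, "grip": 1},
    {"ax": 0, "ay": 0, "az": 0, "x": -2.6, "y": -3.9, "z": 0, "grip": 1},
    {"ax": 0, "ay": 0, "az": 0, "x": -2.6, "y": -3.9, "z": 0, "grip": 1},
    {"ax": 0, "ay": 0, "az": 0, "x": -2, "y": -3, "z": 1, "grip": 1},
    {"ax": 0, "ay": 0, "az": 0, "x": -1, "y": -1.5, "z": 2, "grip": 1},
    {"ax": 0, "ay": 0, "az": 0, "x": 0, "y": 0, "z": 1, "grip": 1},
    {"ax": 0, "ay": 0, "az": 0, "x": 0, "y": 0, "z": 0, "grip": 1}
  ]
}}

```text
clock: 32.85
tcp_pos: [0.6843, 0.0802, 0.1164]
ee_rot: [0.002, 0.022, 1.0, 0.003]
force: [0.3, 0.1, -1.2]
finger_gap: 0.0556
```

```bash
python3 -c "
from h import *
x,y,w=TG['PM']
need(x,y,.06,w)"
```

```text
t 32.85 tcp [0.6843 0.0802 0.1164] gap 0.0556 F [ 0.3  0.1 -1.2] j7 0.93
shift now [-0.16 -1.4   5.63] rot [0.4  0.22 2.99] shift after turn [-0.25 -1.35  5.64]
```

Call:
{"fn": "send_rows", "kwargs": {
  "rows": [
    {"ax": 0.4, "ay": 0.2, "az": 3, "x": -0.2, "y": -1.4, "z": 1, "grip": 1},
    {"ax": 0, "ay": 0, "az": 0, "x": 0, "y": 0, "z": 2, "grip": 1},
    {"ax": 0, "ay": 0, "az": 0, "x": 0, "y": 0, "z": 1.5, "grip": 1},
    {"ax": 0, "ay": 0, "az": 0, "x": 0, "y": 0, "z": 0.5, "grip": 1},
    {"ax": 0, "ay": 0, "az": 0, "x": 0, "y": 0, "z": 0, "grip": 1},
    {"ax": 0, "ay": 0, "az": 0, "x": 0, "y": 0, "z": 0, "grip": 1}
  ]
}}

```text
clock: 33.45
tcp_pos: [0.6808, 0.082, 0.0668]
ee_rot: [-0.001, 0.038, 0.999, 0.003]
force: [0.7, 0.3, -0.9]
finger_gap: 0.0557
```

```bash
python3 -c "
from h import *
x,y,w=TG['PM']
need(x,y,.033,w)
b=bot.grab_frame('side')
cv2.imwrite('pics/c16.png',cv2.resize(b[170:270,250:440],(760,400),interpolation=cv2.INTER_CUBIC))"
```

```text
t 33.45 tcp [0.6808 0.082  0.0668] gap 0.0557 F [ 0.7  0.3 -0.9] j7 0.87
shift now [-0.59 -1.53  3.37] rot [ 0.38 -0.13  1.09] shift after turn [-0.61 -1.5   3.38]
```

View pics/c16.png

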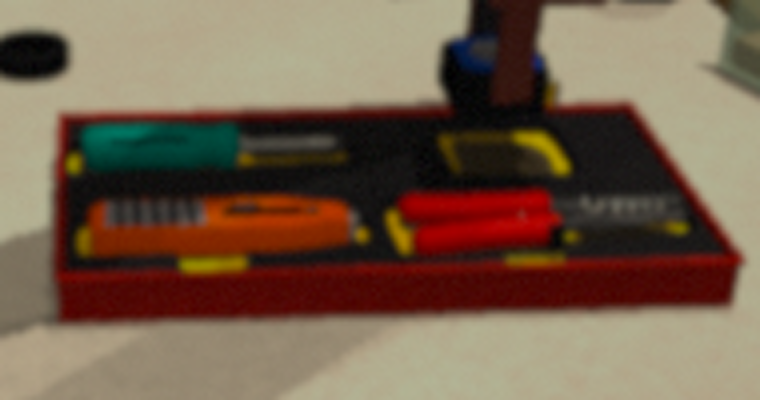

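Call:
{"fn": "send_rows", "kwargs": {
  "rows": [
    {"ax": 0.4, "ay": 0, "az": 1, "x": -0.6, "y": -1.5, "z": 0, "grip": 1},
    {"ax": 0, "ay": 0, "az": 0, "x": 0, "y": 0, "z": 0.6, "grip": 1},
    {"ax": 0, "ay": 0, "az": 0, "x": 0, "y": 0, "z": 0.3, "grip": 1},
    {"ax": 0, "ay": 0, "az": 0, "x": 0, "y": 0, "z": 0, "grip": 1},
    {"ax": 0, "ay": 0, "az": 0, "x": 0, "y": 0, "z": 0, "grip": 1}
  ]
}}

```text
clock: 34.0
tcp_pos: [0.6875, 0.0644, 0.059]
ee_rot: [0.0, 0.049, 0.999, -0.0]
force: [-0.2, 0.7, -1.4]
finger_gap: 0.0559
```

```bash
python3 -c "
from h import *
x,y,w=TG['PM']
need(x,y,.034,w)"
```

```text
t 34.0 tcp [0.6875 0.0644 0.059 ] gap 0.0559 F [-0.2  0.7 -1.4] j7 0.87
shift now [0.22 0.19 2.5 ] rot [-0.04  0.06 -0.09] shift after turn [0.22 0.19 2.5 ]
```

Call:
{"fn": "send_rows", "kwargs": {
  "rows": [
    {"ax": 0, "ay": 0, "az": 0, "x": 0.2, "y": 0.2, "z": 0.4, "grip": 1},
    {"ax": 0, "ay": 0, "az": 0, "x": 0, "y": 0, "z": 0.5, "grip": 1},
    {"ax": 0, "ay": 0, "az": 0, "x": 0, "y": 0, "z": 0.3, "grip": 1},
    {"ax": 0, "ay": 0, "az": 0, "x": 0, "y": 0, "z": 0, "grip": 1},
    {"ax": 0, "ay": 0, "az": 0, "x": 0, "y": 0, "z": 0, "grip": 1}
  ]
}}

```text
clock: 34.5
tcp_pos: [0.6851, 0.0674, 0.0457]
ee_rot: [0.0, 0.048, 0.999, -0.0]
force: [0.2, -0.0, -1.6]
finger_gap: 0.0558
```

```bash
python3 -c "
from h import *
x,y,w=TG['PM']
need(x,y,.034,w)
b=bot.grab_frame('side')
cv2.imwrite('pics/c17.png',cv2.resize(b[170:270,250:440],(760,400),interpolation=cv2.INTER_CUBIC))"
```

```text
t 34.5 tcp [0.6851 0.0674 0.0457] gap 0.0558 F [ 0.2 -0.  -1.6] j7 0.86
shift now [-0.04 -0.08  1.17] rot [-0.03  0.02 -0.04] shift after turn [-0.04 -0.08  1.17]
```

View pics/c17.png

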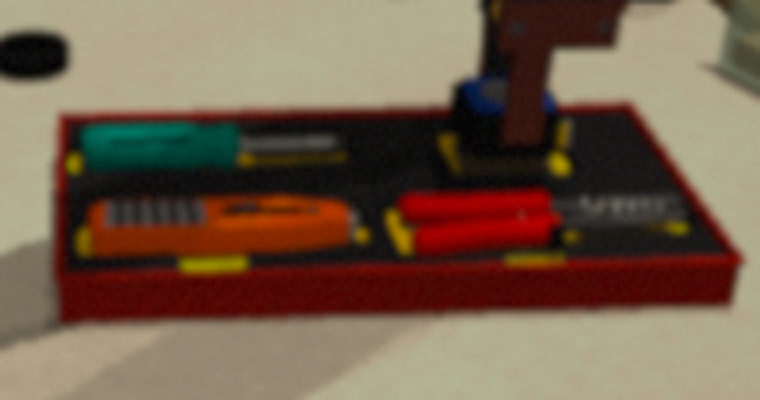

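Call:
{"fn": "send_rows", "kwargs": {
  "rows": [
    {"ax": 0, "ay": 0, "az": 0, "x": 0, "y": -0.1, "z": 0.4, "grip": 1},
    {"ax": 0, "ay": 0, "az": 0, "x": 0, "y": 0, "z": 0.4, "grip": 1},
    {"ax": 0, "ay": 0, "az": 0, "x": 0, "y": 0, "z": 0.3, "grip": 1},
    {"ax": 0, "ay": 0, "az": 0, "x": 0, "y": 0, "z": 0, "grip": 1},
    {"ax": 0, "ay": 0, "az": 0, "x": 0, "y": 0, "z": 0, "grip": 1}
  ]
}}

```text
clock: 35.05
tcp_pos: [0.6852, 0.0662, 0.0338]
ee_rot: [0.0, 0.048, 0.999, -0.0]
force: [0.1, -0.1, -2.2]
finger_gap: 0.0559
```

```bash
python3 -c "
from h import *
x,y,w=TG['PM']
need(x,y,.0335,w)"
```

```text
t 35.05 tcp [0.6852 0.0662 0.0338] gap 0.0559 F [ 0.1 -0.1 -2.2] j7 0.85
shift now [-0.03  0.03  0.03] rot [-0.02  0.03 -0.06] shift after turn [-0.03  0.03  0.03]
```

Call:
{"fn": "send_rows", "kwargs": {
  "rows": [
    {"ax": 0, "ay": 0, "az": 0, "x": 0, "y": 0, "z": 0, "grip": 0.24},
    {"ax": 0, "ay": 0, "az": 0, "x": 0, "y": 0, "z": 0, "grip": 0.24},
    {"ax": 0, "ay": 0, "az": 0, "x": 0, "y": 0, "z": 0, "grip": 0.24},
    {"ax": 0, "ay": 0, "az": 0, "x": 0, "y": 0, "z": 0, "grip": 0.24},
    {"ax": 0, "ay": 0, "az": 0, "x": 0, "y": 0, "z": -1, "grip": 0.24},
    {"ax": 0, "ay": 0, "az": 0, "x": 0, "y": 0, "z": -2, "grip": 0.24},
    {"ax": 0, "ay": 0, "az": 0, "x": 0, "y": 0, "z": -4, "grip": 0.24},
    {"ax": 0, "ay": 0, "az": 0, "x": 0, "y": 0, "z": -4, "grip": 0.24},
    {"ax": 0, "ay": 0, "az": 0, "x": 0, "y": 4, "z": -2, "grip": 0.24},
    {"ax": 0, "ay": 0, "az": 0, "x": 1, "y": 4.5, "z": 0, "grip": 0.24},
    {"ax": 0, "ay": 0, "az": 0, "x": 2, "y": 4.5, "z": 0, "grip": 0.24},
    {"ax": 0, "ay": 0, "az": 0, "x": 2, "y": 4.5, "z": 0, "grip": 0.24}
  ]
}}

```text
clock: 36.25
tcp_pos: [0.6581, 0.2398, 0.1756]
ee_rot: [0.004, 0.057, 0.998, -0.001]
force: [0.9, 0.2, 0.5]
finger_gap: 0.0667
```

Call:
{"fn": "send_rows", "kwargs": {
  "rows": [
    {"ax": 0, "ay": 0, "az": 0, "x": 2, "y": 4, "z": 0, "grip": 0.24},
    {"ax": 0, "ay": 0, "az": 0, "x": 2, "y": 4, "z": 0, "grip": 0.24},
    {"ax": 0, "ay": 0, "az": 0, "x": 2, "y": 4, "z": 0, "grip": 0.24},
    {"ax": 0, "ay": 0, "az": 0, "x": 2, "y": 3, "z": 0, "grip": 0.24},
    {"ax": 0, "ay": 0, "az": 0, "x": 0, "y": 0, "z": 0, "grip": 0.24},
    {"ax": 0, "ay": 0, "az": 0, "x": 0, "y": 0, "z": 0, "grip": 0.24},
    {"ax": 0, "ay": 0, "az": 0, "x": 0, "y": 0, "z": 0, "grip": 0.24}
  ]
}}

```text
clock: 36.95
tcp_pos: [0.5865, 0.4149, 0.1826]
ee_rot: [0.005, 0.051, 0.999, 0.003]
force: [-0.0, -0.2, 0.8]
finger_gap: 0.0668
```

```bash
python3 -c "
from h import *
a=bot.grab_frame('top');b=bot.grab_frame('side')
print(bot.observe()['tcp_pos'],bot.observe()['clock'])
cv2.imwrite('pics/f_top.png',a)
cv2.imwrite('pics/f.png',cv2.convertScaleAbs(np.hstack([cv2.resize(a[85:245,225:320],(356,600),interpolation=cv2.INTER_CUBIC),cv2.resize(b[170:300,240:440],(440,286),interpolation=cv2.INTER_CUBIC).copy() if 0 else cv2.copyMakeBorder(cv2.resize(b[170:340,250:440],(440,394),interpolation=cv2.INTER_CUBIC),0,206,0,0,cv2.BORDER_CONSTANT)]),alpha=1.6))
for n in ['strippers','driver','knife','measure']:
  for r in bot.spot_point('top',n+'_mid')[:2]:
    p=at('top',r['pixel'],.0175+Z[n+'_mid']);s=SE[n[0].upper()]
    print(n,np.round(r['pixel'],1),round(r['confidence'],2),'err mm',np.round((p[:2]-s)*1000,1))
"
```

```text
[0.58752793 0.41369284 0.18236032] 37.05
strippers [292.1 140.3] 0.68 err mm [-3.4 -2.7]
driver [144.8 293.5] 0.81 err mm [-227.1  294.8]
driver [251.3 204.7] 0.62 err mm [7.1 0.8]
knife [285.  201.9] 0.59 err mm [3.  3.7]
measure [255.1 127.6] 0.74 err mm [8.2 6.5]
```

View pics/f.png

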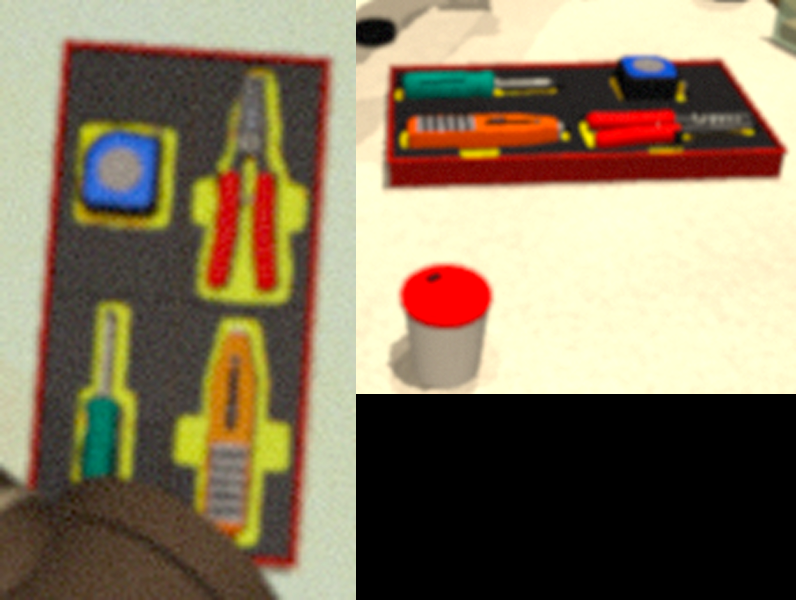

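Call:
{"fn": "send_rows", "kwargs": {
  "rows": [
    {"ax": 0, "ay": 0, "az": 0, "x": 3.5, "y": 1.5, "z": 0, "grip": 0.24},
    {"ax": 0, "ay": 0, "az": 0, "x": 3.5, "y": 1.5, "z": 0, "grip": 0.24},
    {"ax": 0, "ay": 0, "az": 0, "x": 3.5, "y": 1.5, "z": 0, "grip": 0.24},
    {"ax": 0, "ay": 0, "az": 0, "x": 3.5, "y": 1.5, "z": 0, "grip": 0.24},
    {"ax": 0, "ay": 0, "az": 0, "x": 3.5, "y": 1.5, "z": 0, "grip": 0.24},
    {"ax": 0, "ay": 0, "az": 0, "x": 3.5, "y": 1.5, "z": 0, "grip": 0.24},
    {"ax": 0, "ay": 0, "az": 0, "x": 3.5, "y": 1.5, "z": 0, "grip": 0.24},
    {"ax": 0, "ay": 0, "az": 0, "x": 3, "y": 1, "z": 0, "grip": 0.24},
    {"ax": 0, "ay": 0, "az": 0, "x": 0, "y": 0, "z": 0, "grip": 0.24},
    {"ax": 0, "ay": 0, "az": 0, "x": 0, "y": 0, "z": 0, "grip": 0.24}
  ]
}}

```text
clock: 38.25
tcp_pos: [0.3249, 0.557, 0.1784]
ee_rot: [0.006, 0.06, 0.998, 0.002]
force: [1.3, 0.4, -0.2]
finger_gap: 0.0666
```

Run:
```python
from h import *
a=bot.grab_frame('top');b=bot.grab_frame('side')
cv2.imwrite('pics/g_top.png',a)
o=cv2.resize(a[85:245,225:320],(356*1,600),interpolation=cv2.INTER_CUBIC);k=600/160
def box(x0,x1,y0,y1,z,c):
    q=[]
    for x,y in((x0,y0),(x1,y0),(x1,y1),(x0,y1)):
        p=proj('top',(*seat(x,y),z));q.append([(p[0]+.5-225)*k,(p[1]+.5-85)*k])
    cv2.polylines(o,[np.int32(q)],True,c,1)
o=cv2.convertScaleAbs(o,alpha=1.6)
box(.061,.121,.0188,.0748,.0495,(255,255,255))
box(-.1715,-.0745,.0333,.0603,.031,(255,255,255))
box(-.1657,-.0157,-.062,-.03,.0375,(255,255,255))
box(.0102,.1702,-.0727,-.0197,.0345,(255,255,255))
s=cv2.convertScaleAbs(cv2.resize(b[180:260,255:440],(440,190),interpolation=cv2.INTER_CUBIC),alpha=1.6)
O=np.zeros((600,796,3),np.uint8);O[:,:356]=o;O[:190,356:]=s
cv2.imwrite('pics/g.png',O)
def face(cond,box,z,sx):
    l,t,r,bt=box;m=np.zeros(a.shape[:2],np.uint8);B,G,R=[a[t:bt,l:r,i].astype(int) for i in range(3)]
    m[t:bt,l:r]=cond(B,G,R);m=cv2.morphologyEx(m,cv2.MORPH_CLOSE,np.ones((9,9)))
    v,u=np.nonzero(m);P=np.array([at('top',p,z)[:2] for p in zip(u,v)],np.float32);r=cv2.minAreaRect(P)
    R=np.array([[np.cos(_t),np.sin(_t)],[-np.sin(_t),np.cos(_t)]])
    print(len(P),'tray centre',(R@(np.array(r[0])-_T0)).round(4),np.round(r[1],4),round(r[2],1),'expected centre',sx)
from h import _t,_T0
face(lambda B,G,R:B>1.3*R,(244,112,276,150),.0495,'M (.091,.0468)')
face(lambda B,G,R:(G>1.5*R),(240,160,265,235),.031,'D handle (-.123,.0468)')
face(lambda B,G,R:(R>1.35*G)&(R>50),(276,168,300,230),.0375,'K (-.0907,-.046)')
face(lambda B,G,R:(R>1.7*G)&(R>50),(275,125,303,168),.0345,'S grips y -.0462')
```

```text
372 tray centre [0.0884 0.0479] [0.0523 0.0564] 84.1 expected centre M (.091,.0468)
290 tray centre [-0.1214  0.049 ] [0.0231 0.093 ] 84.9 expected centre D handle (-.123,.0468)
395 tray centre [-0.0946 -0.0448] [0.0314 0.1438] 85.4 expected centre K (-.0907,-.046)
509 tray centre [ 0.0544 -0.0419] [0.0488 0.0881] 88.5 expected centre S grips y -.0462
```

View pics/g.png

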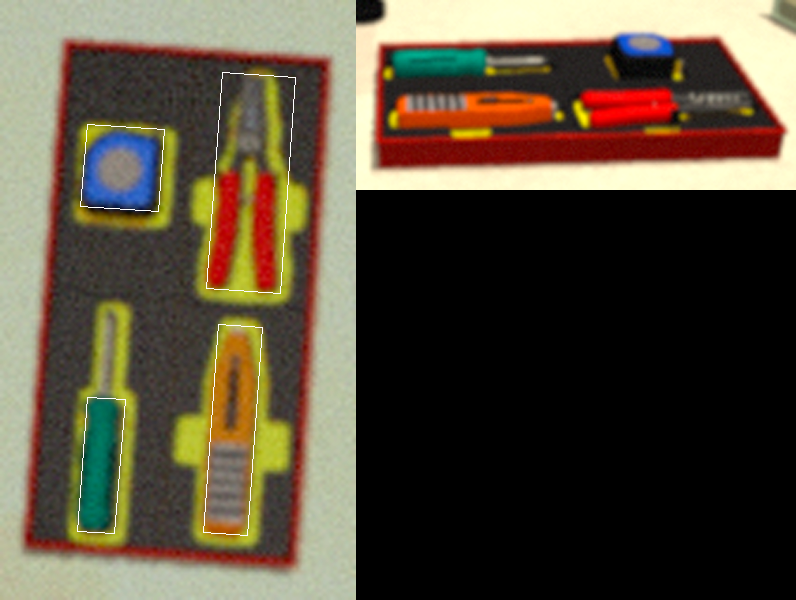

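Run:
```python
from h import *
a=cv2.imread('pics/g_top.png');b=bot.grab_frame('side')
o=cv2.resize(a[95:170,270:310],(320,600),interpolation=cv2.INTER_CUBIC)
s=cv2.resize(b[210:250,345:443],(480,196),interpolation=cv2.INTER_CUBIC)
O=np.zeros((600,800,3),np.uint8);O[:,:320]=o;O[:196,320:]=s
cv2.imwrite('pics/h.png',cv2.convertScaleAbs(O,alpha=1.8))
```

```text
(no output)
```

View pics/h.png

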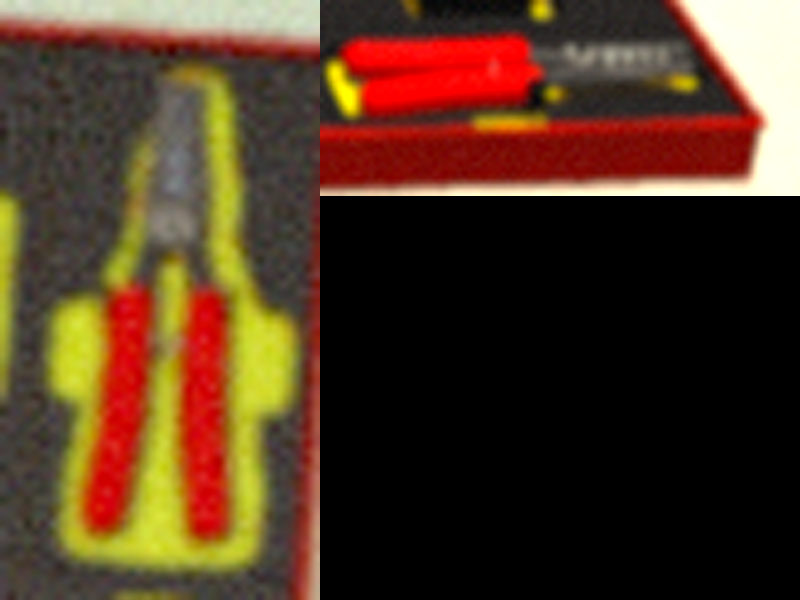

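The strippers' jaw end leans on the left wall of its pocket, rotated about 3°, so it might be riding on the foam. There is plenty of time, so I'll regrasp and square it up.

```bash
python3 -c "
from h import *
need(.6625,-.024,.15,177.5)"
```

```text
t 38.4 tcp [0.3259 0.5566 0.1783] gap 0.0668 F [-0.5 -0.2 -0. ] j7 -0.06
shift now [-40.41 -53.57   2.97] rot [ 0.29  0.62 -4.45] shift after turn [-36.16 -56.53   2.83]
```

Call:
{"fn": "send_rows", "kwargs": {
  "rows": [
    {"ax": 0, "ay": 0.6, "az": -4.5, "x": 0, "y": 0, "z": 0, "grip": 0.44},
    {"ax": 0, "ay": 0, "az": 0, "x": -2.4, "y": -3.8, "z": 0, "grip": 0.44},
    {"ax": 0, "ay": 0, "az": 0, "x": -2.4, "y": -3.8, "z": 0, "grip": 0.44},
    {"ax": 0, "ay": 0, "az": 0, "x": -2.4, "y": -3.8, "z": 0, "grip": 0.44},
    {"ax": 0, "ay": 0, "az": 0, "x": -2.4, "y": -3.8, "z": 0, "grip": 0.44},
    {"ax": 0, "ay": 0, "az": 0, "x": -2.4, "y": -3.8, "z": 0, "grip": 0.44},
    {"ax": 0, "ay": 0, "az": 0, "x": -2.4, "y": -3.8, "z": 0, "grip": 0.44},
    {"ax": 0, "ay": 0, "az": 0, "x": -2.4, "y": -3.8, "z": 0, "grip": 0.44},
    {"ax": 0, "ay": 0, "az": 0, "x": -2.4, "y": -3.8, "z": 0, "grip": 0.44},
    {"ax": 0, "ay": 0, "az": 0, "x": -2.4, "y": -3.8, "z": 0, "grip": 0.44},
    {"ax": 0, "ay": 0, "az": 0, "x": -2.4, "y": -3.8, "z": 0, "grip": 0.44},
    {"ax": 0, "ay": 0, "az": 0, "x": -2.4, "y": -3.8, "z": 0, "grip": 0.44}
  ]
}}

```text
clock: 39.6
tcp_pos: [0.5865, 0.1, 0.1747]
ee_rot: [0.001, 0.03, 1.0, 0.003]
force: [0.9, 0.5, -0.6]
finger_gap: 0.0492
```

```bash
python3 -c "
from h import *
need(.6625,-.024,.1,177.5)"
```

```text
t 39.6 tcp [0.5865 0.1    0.1747] gap 0.0492 F [ 0.9  0.5 -0.6] j7 0.88
shift now [ -8.31 -11.96   7.41] rot [ 0.33  0.1  -0.9 ] shift after turn [ -8.13 -12.05   7.47]
```

Call:
{"fn": "send_rows", "kwargs": {
  "rows": [
    {"ax": 0.3, "ay": 0, "az": -0.9, "x": -2.4, "y": -3.5, "z": 0, "grip": 0.44},
    {"ax": 0, "ay": 0, "az": 0, "x": -2.2, "y": -3.2, "z": 0, "grip": 0.44},
    {"ax": 0, "ay": 0, "az": 0, "x": -1.6, "y": -2.4, "z": 1, "grip": 0.44},
    {"ax": 0, "ay": 0, "az": 0, "x": -0.8, "y": -1.2, "z": 2, "grip": 0.44},
    {"ax": 0, "ay": 0, "az": 0, "x": 0, "y": 0, "z": 2, "grip": 0.44},
    {"ax": 0, "ay": 0, "az": 0, "x": 0, "y": 0, "z": 0, "grip": 0.44},
    {"ax": 0, "ay": 0, "az": 0, "x": 0, "y": 0, "z": 0, "grip": 0.44}
  ]
}}

```text
clock: 40.3
tcp_pos: [0.6579, -0.0375, 0.1218]
ee_rot: [0.001, 0.038, 0.999, -0.003]
force: [-0.3, 0.3, -0.1]
finger_gap: 0.0492
```

```bash
python3 -c "
from h import *
need(.6625,-.024,.06,177.5)"
```

```text
t 40.3 tcp [ 0.6579 -0.0375  0.1218] gap 0.0492 F [-0.3  0.3 -0.1] j7 1.06
shift now [-0.34  1.42  6.17] rot [-0.38  0.18 -1.89] shift after turn [-0.4   1.37  6.18]
```

Call:
{"fn": "send_rows", "kwargs": {
  "rows": [
    {"ax": -0.4, "ay": 0.2, "az": -1.9, "x": -0.4, "y": 1.4, "z": 0, "grip": 0.44},
    {"ax": 0, "ay": 0, "az": 0, "x": 0, "y": 0, "z": 2, "grip": 0.44},
    {"ax": 0, "ay": 0, "az": 0, "x": 0, "y": 0, "z": 2, "grip": 0.44},
    {"ax": 0, "ay": 0, "az": 0, "x": 0, "y": 0, "z": 1.2, "grip": 0.44},
    {"ax": 0, "ay": 0, "az": 0, "x": 0, "y": 0, "z": 0, "grip": 0.44},
    {"ax": 0, "ay": 0, "az": 0, "x": 0, "y": 0, "z": 0, "grip": 0.44}
  ]
}}

```text
clock: 40.9
tcp_pos: [0.6675, -0.0166, 0.0756]
ee_rot: [0.004, 0.016, 1.0, 0.002]
force: [0.4, -0.2, -1.0]
finger_gap: 0.0495
```

```bash
python3 -c "
from h import *
need(.6625,-.024,.04,177.5)"
```

```text
t 40.9 tcp [ 0.6675 -0.0166  0.0756] gap 0.0495 F [ 0.4 -0.2 -1. ] j7 1.05
shift now [ 0.5  -0.77  3.55] rot [0.25 0.48 0.69] shift after turn [ 0.47 -0.76  3.56]
```

Call:
{"fn": "send_rows", "kwargs": {
  "rows": [
    {"ax": 0.2, "ay": 0.5, "az": 0.7, "x": 0.5, "y": -0.8, "z": 0, "grip": 0.44},
    {"ax": 0, "ay": 0, "az": 0, "x": 0, "y": 0, "z": 1, "grip": 0.44},
    {"ax": 0, "ay": 0, "az": 0, "x": 0, "y": 0, "z": 1, "grip": 0.44},
    {"ax": 0, "ay": 0, "az": 0, "x": 0, "y": 0, "z": 0, "grip": 0.44},
    {"ax": 0, "ay": 0, "az": 0, "x": 0, "y": 0, "z": 0, "grip": 0.44}
  ]
}}

```text
clock: 41.4
tcp_pos: [0.663, -0.0251, 0.0565]
ee_rot: [0.001, 0.022, 1.0, 0.0]
force: [0.9, -0.4, -0.7]
finger_gap: 0.0491
```

```bash
python3 -c "
from h import *
need(.6625,-.024,.04,177.5)"
```

```text
t 41.4 tcp [ 0.663  -0.0251  0.0565] gap 0.0491 F [ 0.9 -0.4 -0.7] j7 1.04
shift now [0.06 0.11 1.65] rot [ 0.02  0.11 -0.07] shift after turn [0.05 0.11 1.65]
```

Call:
{"fn": "send_rows", "kwargs": {
  "rows": [
    {"ax": 0, "ay": 0, "az": 0, "x": 0, "y": 0.1, "z": 0.6, "grip": 0.44},
    {"ax": 0, "ay": 0, "az": 0, "x": 0, "y": 0, "z": 0.6, "grip": 0.44},
    {"ax": 0, "ay": 0, "az": 0, "x": 0, "y": 0, "z": 0, "grip": 0.44},
    {"ax": 0, "ay": 0, "az": 0, "x": 0, "y": 0, "z": 0, "grip": 0.44}
  ]
}}

```text
clock: 41.8
tcp_pos: [0.663, -0.0238, 0.0433]
ee_rot: [0.001, 0.022, 1.0, 0.0]
force: [-0.6, 0.4, 0.2]
finger_gap: 0.0489
```

```bash
python3 -c "
from h import *
need(.6625,-.024,.025,177.5)
b=bot.grab_frame('side')
cv2.imwrite('pics/c18.png',cv2.resize(b[180:260,330:440],(770,560),interpolation=cv2.INTER_CUBIC))"
```

```text
t 41.8 tcp [ 0.663  -0.0238  0.0433] gap 0.0489 F [-0.6  0.4  0.2] j7 1.03
shift now [ 0.06 -0.02  1.83] rot [ 0.03  0.1  -0.06] shift after turn [ 0.05 -0.02  1.83]
```

View pics/c18.png

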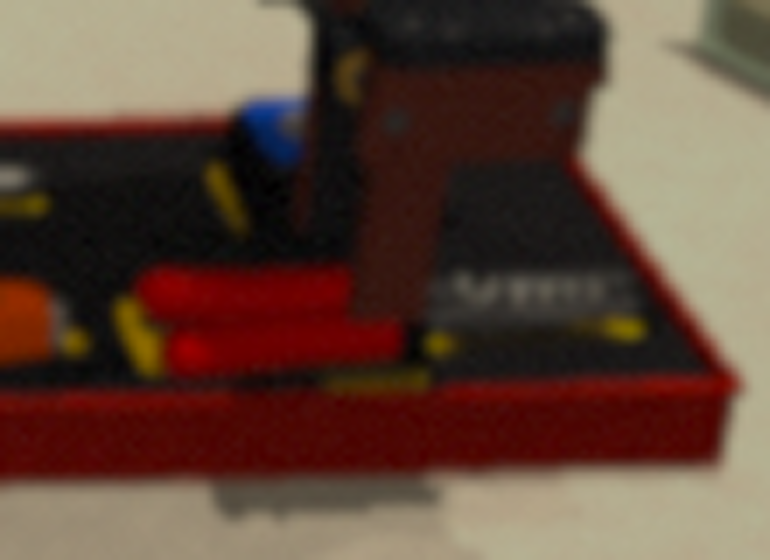

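Call:
{"fn": "send_rows", "kwargs": {
  "rows": [
    {"ax": 0, "ay": 0, "az": 0, "x": 0, "y": 0, "z": 0.6, "grip": 0.44},
    {"ax": 0, "ay": 0, "az": 0, "x": 0, "y": 0, "z": 0.4, "grip": 0.44},
    {"ax": 0, "ay": 0, "az": 0, "x": 0, "y": 0, "z": 0.3, "grip": 0.44},
    {"ax": 0, "ay": 0, "az": 0, "x": 0, "y": 0, "z": 0, "grip": 0.44}
  ]
}}

```text
clock: 42.25
tcp_pos: [0.6632, -0.0239, 0.0293]
ee_rot: [0.001, 0.022, 1.0, 0.0]
force: [-0.8, 0.3, 0.5]
finger_gap: 0.049
```

```bash
python3 -c "
from h import *
need(.6625,-.024,.025,177.5)"
```

```text
t 42.25 tcp [ 0.6632 -0.0239  0.0293] gap 0.049 F [-0.8  0.3  0.5] j7 1.02
shift now [ 0.07 -0.02  0.43] rot [ 0.02  0.12 -0.06] shift after turn [ 0.07 -0.02  0.43]
```

Call:
{"fn": "send_rows", "kwargs": {
  "rows": [
    {"ax": 0, "ay": 0, "az": 0, "x": 0, "y": 0, "z": 0.3, "grip": 0.44},
    {"ax": 0, "ay": 0, "az": 0, "x": 0, "y": 0, "z": 0.1, "grip": 0.44},
    {"ax": 0, "ay": 0, "az": 0, "x": 0, "y": 0, "z": 0, "grip": 0.44}
  ]
}}

```text
clock: 42.55
tcp_pos: [0.6632, -0.0238, 0.025]
ee_rot: [0.001, 0.022, 1.0, 0.0]
force: [-0.1, 0.3, -0.8]
finger_gap: 0.0493
```

No contact on the way in. Now closing and lifting slightly.

Call:
{"fn": "send_rows", "kwargs": {
  "rows": [
    {"ax": 0, "ay": 0, "az": 0, "x": 0, "y": 0, "z": 0, "grip": 1},
    {"ax": 0, "ay": 0, "az": 0, "x": 0, "y": 0, "z": 0, "grip": 1},
    {"ax": 0, "ay": 0, "az": 0, "x": 0, "y": 0, "z": 0, "grip": 1},
    {"ax": 0, "ay": 0, "az": 0, "x": 0, "y": 0, "z": 0, "grip": 1},
    {"ax": 0, "ay": 0, "az": 0, "x": 0, "y": 0, "z": -0.8, "grip": 1},
    {"ax": 0, "ay": 0, "az": 0, "x": 0, "y": 0, "z": -0.8, "grip": 1},
    {"ax": 0, "ay": 0, "az": 3, "x": 0, "y": -0.1, "z": 0, "grip": 1},
    {"ax": 0, "ay": 0, "az": 0, "x": 0, "y": 0, "z": 0, "grip": 1},
    {"ax": 0, "ay": 0, "az": 0, "x": 0, "y": 0, "z": 0, "grip": 1}
  ]
}}

```text
clock: 43.45
tcp_pos: [0.6631, -0.0248, 0.0436]
ee_rot: [0.001, 0.048, 0.999, 0.0]
force: [-1.0, 0.8, -2.4]
finger_gap: 0.0426
```

```bash
python3 -c "
from h import *
need(.6625,-.0255,.026,174.5)"
```

```text
t 43.45 tcp [ 0.6631 -0.0248  0.0436] gap 0.0426 F [-1.   0.8 -2.4] j7 0.98
shift now [ 0.06 -0.07  1.76] rot [ 0.03  0.13 -0.06] shift after turn [ 0.05 -0.07  1.76]
```

```bash
python3 -c "
from h import *
b=bot.grab_frame('side');a=bot.grab_frame('top')
cv2.imwrite('pics/c19.png',np.hstack([cv2.resize(b[200:255,340:440],(600,330),interpolation=cv2.INTER_CUBIC),cv2.resize(a[95:170,270:310],(176,330),interpolation=cv2.INTER_CUBIC)]))"
```

```text
(no output)
```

View pics/c19.png

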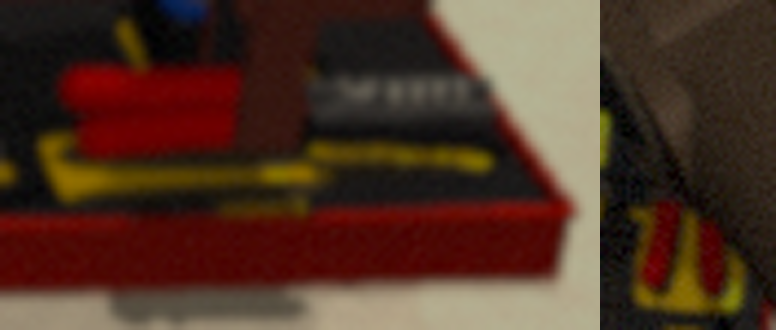

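Call:
{"fn": "send_rows", "kwargs": {
  "rows": [
    {"ax": 0, "ay": 0, "az": 0, "x": 0, "y": -0.1, "z": 0.6, "grip": 1},
    {"ax": 0, "ay": 0, "az": 0, "x": 0, "y": 0, "z": 0.6, "grip": 1},
    {"ax": 0, "ay": 0, "az": 0, "x": 0, "y": 0, "z": 0.5, "grip": 1},
    {"ax": 0, "ay": 0, "az": 0, "x": 0, "y": 0, "z": 0, "grip": 1},
    {"ax": 0, "ay": 0, "az": 0, "x": 0, "y": 0, "z": 0, "grip": 1}
  ]
}}

```text
clock: 44.05
tcp_pos: [0.6628, -0.026, 0.0241]
ee_rot: [0.001, 0.048, 0.999, 0.0]
force: [0.9, -0.1, -0.4]
finger_gap: 0.0426
```

```bash
python3 -c "
from h import *
need(.6625,-.0255,.025,174.5)
b=bot.grab_frame('side');a=bot.grab_frame('top')
cv2.imwrite('pics/c20.png',np.hstack([cv2.resize(b[200:255,340:440],(600,330),interpolation=cv2.INTER_CUBIC),cv2.resize(a[95:170,270:310],(176,330),interpolation=cv2.INTER_CUBIC)]))"
```

```text
t 44.05 tcp [ 0.6628 -0.026   0.0241] gap 0.0426 F [ 0.9 -0.1 -0.4] j7 0.97
shift now [ 0.03  0.05 -0.09] rot [0.04 0.07 0.01] shift after turn [ 0.03  0.05 -0.09]
```

View pics/c20.png

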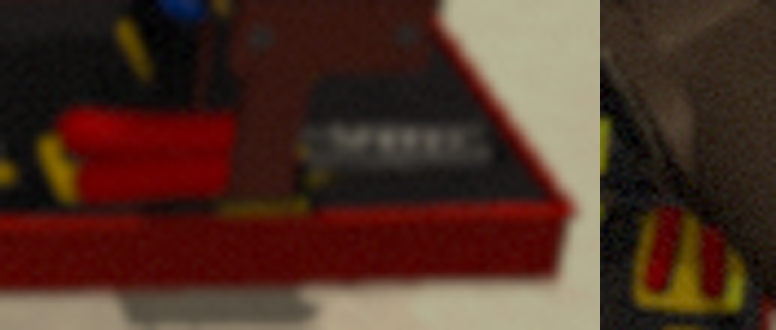

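Call:
{"fn": "send_rows", "kwargs": {
  "rows": [
    {"ax": 0, "ay": 0, "az": 0, "x": 0, "y": 0, "z": 0, "grip": 0.44},
    {"ax": 0, "ay": 0, "az": 0, "x": 0, "y": 0, "z": 0, "grip": 0.44},
    {"ax": 0, "ay": 0, "az": 0, "x": 0, "y": 0, "z": 0, "grip": 0.44},
    {"ax": 0, "ay": 0, "az": 0, "x": 0, "y": 0, "z": -1, "grip": 0.44},
    {"ax": 0, "ay": 0, "az": 0, "x": 0, "y": 0, "z": -2, "grip": 0.44},
    {"ax": 0, "ay": 0, "az": 0, "x": 0, "y": 0, "z": -4, "grip": 0.44},
    {"ax": 0, "ay": 0, "az": 0, "x": 0, "y": 0, "z": -4, "grip": 0.44},
    {"ax": 0, "ay": 0, "az": 0, "x": 0, "y": 3, "z": -3, "grip": 0.44},
    {"ax": 0, "ay": 0, "az": 0, "x": 1, "y": 4.5, "z": 0, "grip": 0.44},
    {"ax": 0, "ay": 0, "az": 0, "x": 2, "y": 4.5, "z": 0, "grip": 0.44},
    {"ax": 0, "ay": 0, "az": 0, "x": 2, "y": 4.5, "z": 0, "grip": 0.44},
    {"ax": 0, "ay": 0, "az": 0, "x": 2, "y": 4.5, "z": 0, "grip": 0.44}
  ]
}}

```text
clock: 45.35
tcp_pos: [0.6173, 0.1867, 0.1776]
ee_rot: [0.005, 0.056, 0.998, -0.0]
force: [0.5, 0.6, -0.5]
finger_gap: 0.0494
```

Call:
{"fn": "send_rows", "kwargs": {
  "rows": [
    {"ax": 0, "ay": 0, "az": 0, "x": 2, "y": 4.5, "z": 0, "grip": 0.44},
    {"ax": 0, "ay": 0, "az": 0, "x": 2, "y": 4.5, "z": 0, "grip": 0.44},
    {"ax": 0, "ay": 0, "az": 0, "x": 2, "y": 4.5, "z": 0, "grip": 0.44},
    {"ax": 0, "ay": 0, "az": 0, "x": 2, "y": 4.5, "z": 0, "grip": 0.44},
    {"ax": 0, "ay": 0, "az": 0, "x": 2, "y": 4.5, "z": 0, "grip": 0.44},
    {"ax": 0, "ay": 0, "az": 0, "x": 3, "y": 3, "z": 0, "grip": 0.44},
    {"ax": 0, "ay": 0, "az": 0, "x": 3, "y": 3, "z": 0, "grip": 0.44},
    {"ax": 0, "ay": 0, "az": 0, "x": 3, "y": 2, "z": 0, "grip": 0.44},
    {"ax": 0, "ay": 0, "az": 0, "x": 3, "y": 1, "z": 0, "grip": 0.44},
    {"ax": 0, "ay": 0, "az": 0, "x": 3, "y": 1, "z": 0, "grip": 0.44},
    {"ax": 0, "ay": 0, "az": 0, "x": 0, "y": 0, "z": 0, "grip": 0.44}
  ]
}}

```text
clock: 46.45
tcp_pos: [0.389, 0.5554, 0.1871]
ee_rot: [0.006, 0.05, 0.999, 0.006]
force: [-0.3, -0.2, 0.7]
finger_gap: 0.049
```

Run:
```python
from h import *
a=bot.grab_frame('top');b=bot.grab_frame('side')
cv2.imwrite('pics/k_top.png',a)
O=np.zeros((600,800,3),np.uint8)
O[:,:356]=cv2.resize(a[85:245,225:320],(356,600),interpolation=cv2.INTER_CUBIC)
O[:,360:680]=cv2.resize(a[95:170,270:310],(320,600),interpolation=cv2.INTER_CUBIC)
cv2.imwrite('pics/k.png',cv2.convertScaleAbs(O,alpha=1.6))
cv2.imwrite('pics/k2.png',cv2.convertScaleAbs(cv2.resize(b[180:350,250:440],(670,600),interpolation=cv2.INTER_CUBIC),alpha=1.5))
```

```text
(no output)
```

View pics/k.png

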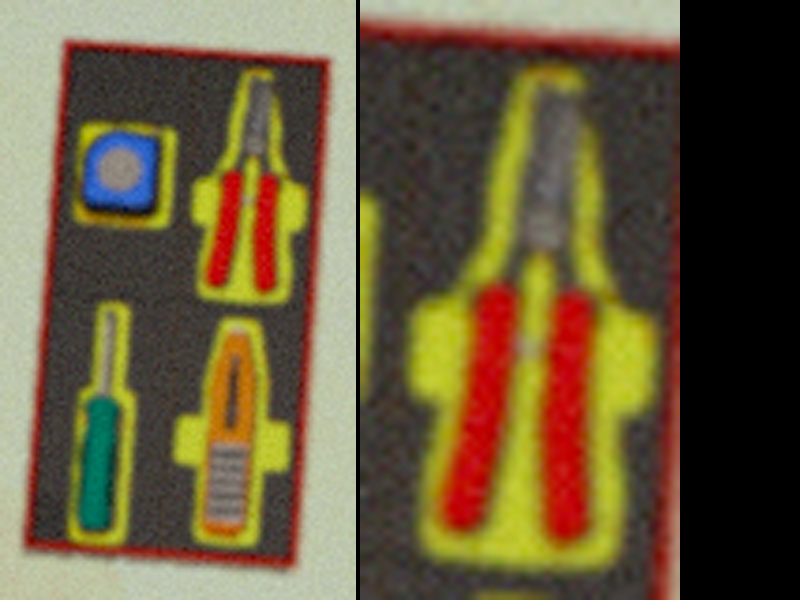

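View pics/k2.png

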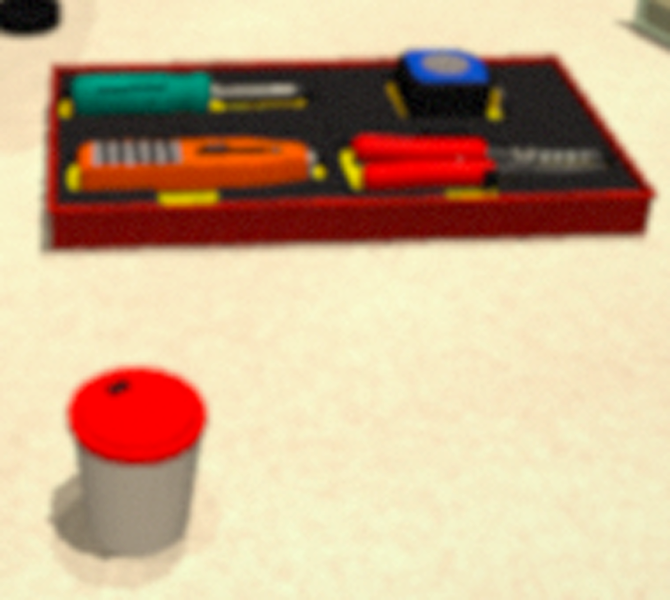

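```bash
python3 -c "
from workcell import bot
s=bot.observe();print(s['clock'],abs(s['joint_vel']).max(),s['force']);print(bot.job_done())"
```

```text
46.55 0.0346197290483986 [ 0.53578995 -0.19986754  0.15341295]
the job is handed in; nothing more can be done
None
```

I put all four tools into their own pockets, released them, and handed the job in at 46.6 s. No verdict came back, so the results below rest on my own camera checks.

- **Strippers:** on the first placing, the jaw end leaned on the pocket wall, turned about 3°. I regrasped and squared them up. In the last picture the jaws have yellow floor on both sides, with about 3 mm clear on the right near the tip.
- **Knife, teal screwdriver and tape measure:** fitted outlines put them within about 4 mm of the planned positions and in line with their pockets, and they look flat in the side view.
- **Cup and purple screwdriver:** the cup was still upright in the last side picture. I never moved the purple screwdriver.
- **Checks that disagreed:**
    - The trained network's points were up to about 10 mm from my fits, worst for the tape measure (8.2 mm in x, 6.5 mm in y). I trusted the fits.
    - The fits read about 1–2 mm off in y, which is within the calibration accuracy.
- **Not measured:** I judged level and height only by eye from the pictures and by the gripper height at release.

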